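# Put the pralines away in the roll-top box with self-closing tongs

## Task

Roll the box's cover right back, then use the self-closing tongs (squeeze the orange paddles to open the jaws, ease off to grip) to move every praline from the spinning turntable onto the white liner in the box, without ever touching a praline with the gripper itself. When they are all in, seat the tongs upright in their stand again and roll the cover fully shut; leave the mugs and the carton where they are.

Things in the scene. Friction and masses are not known exactly. Their poses are not given: they have to be found in the camera images.
- roll_box: Fixed roll-top box, brown wood, 286 mm wide (y), 288 deep (x), 164 high; origin on the worktop under its middle; front faces its -x. Two half-round cheeks, 262 mm apart inside; the rear upper quarter is a fixed shell. The cover turns about the y axis 20 mm above the origin.
- liner (a point): Middle of the white liner on the box's floor, 12 mm above the worktop, where pralines go; axes as the box's. The liner is 88 mm deep (x) and 236 mm wide (y); its middle lies 55 mm in front (-x) of the box's origin. Lips 12 mm high across the floor 105 mm apart, 53 mm in front of and behind the middle, keep pralines there. Open to above once the cover is rolled back.
- cover (a joint): The box's curved slatted cover of light wood, outer radius 129 mm, in rad: 0 = shut, 1.4 = fully rolled back; it rolls up and back over the rear shell and stays where it is left. 1.5 to 3 N at its tab moves it.
- cover_tab (a point): Grip point on the dark steel tab on the cover: a radial fin 12 mm thick (along the box's y), 30 mm broad, standing 44 mm out of the slats; the point is 31 mm out. It lies 160 mm from the cover's turning axis, 0.384 rad plus the joint's value up from level front (-x). It can be pinched across y from above all the way round, the fingers turning on it.
- turntable: Freely spinning turntable, white marble disc 260 mm across, its top 30 mm above the worktop; origin on the worktop under its middle. The base is fixed, the disc spins at a touch. Behind it wall cupboards hang from 410 mm above the worktop up, their fronts at x = 0.57 m, ending at y = -0.09 m: keep the wrist clear when swinging across.
- tongs_stand: Fixed steel stand; origin on the worktop under its middle. Two pillars (46 mm apart inside, along y) carry the ends of the tongs' housing 88 mm above the worktop; flared lips rise 8 mm above the seat, 3 to 5 mm clear round the housing. Tongs seated: tongs_grip at x 0, y 0, z 134 mm here, the tongs' y along this y (either way round).
- tongs_grip (a point): Middle between the two orange paddles of the upright self-closing tongs (140 mm tall, 110 g); axes: z up, y across the paddles. Paddles: flat, 26 mm broad (x), 22 mm up and down from here, 60 mm over their outer faces when let alone, 26 mm when squeezed to the stop. Black housing, 70 mm (y) by 30 (x), 30 to 46 mm below this point.
- tongs_tip (a point): Middle between the jaw tips of the tongs, 118 mm straight below tongs_grip. Jaws: upright steel strips 16 mm broad (x), 4 mm thick, clear for 70 mm up from the tips, closing along the tongs' y. Inside gap 8 mm when let alone, 42 mm when fully open.
- tongs_a (a joint): How far one paddle is squeezed in, m (the other moves alike): 0 = jaws shut, 0.010 = on a praline (paddles 40 mm over all), 0.017 = fully open. Sprung shut: the paddles start to move at 12 N on each and reach the stop at 20 N, so a grip of 4 to 9 N carries the tongs with the jaws gripping, 25 N or more opens them. Damped: shutting takes about 0.3 s.
- praline0_mid (a point): Centre (9 mm above its underside) of a dark brown round praline with a gold dot on top, 28 mm across, 18 mm tall, 18 g. Two to four are present.
- praline1_mid (a point): Centre (9 mm above its underside) of a dark brown round praline with a gold dot on top, 28 mm across, 18 mm tall, 18 g. Two to four are present.
- praline2_mid (a point): Centre (9 mm above its underside) of a dark brown round praline with a gold dot on top, 28 mm across, 18 mm tall, 18 g. Two to four are present.
- praline3_mid (a point): Centre (9 mm above its underside) of a dark brown round praline with a gold dot on top, 28 mm across, 18 mm tall, 18 g. Two to four are present.
- mug_green: Green mug, 86 x 118 x 96 mm; origin under its middle. A bystander, to be left alone.
- mug_pattern: White mug with diamond pattern, 83 x 116 x 94 mm; origin under its middle. A bystander, to be left alone.
- carton: Pale green cardboard box, 68 x 122 x 77 mm; origin under its middle. A bystander, to be left alone.

How it is judged:
By the outcome, as a careful person would: the job done as asked, in the order asked, and still so for the second after the job is handed in, with the robot touching nothing.
Of praline0, praline1, praline2, praline3 only 2 to 4 are there at a start; the rules pass over those that are not, and their reading is None.
At some moment in a run one of praline0, praline1, praline2, praline3 may be knocked a few centimetres aside while the robot is not near it.
It also fails if it takes over 210 s, if anything falls off the work surface, if the arm or the gripper's body presses on something with over 40 N, if the wrist force passes 120 N, or if a joint passes its speed limit or range.

## Robot

A 6-joint arm with a two-finger parallel gripper is mounted at the origin on a cart in front of the work surface, level with it; the furniture and walls round the work are solid. World frame = base frame: x ahead of the robot, y to its left, z up, the work surface at z = 0. Lengths are in mm, angles in rad, forces in N, time in s.
With the tool pointing down it reaches from about 350 to 775 mm from the base axis. Payload 5.5 kg.
Tool frame: the origin (TCP) lies at the very end of the fingers, on their centre line; the grasp point (between the pads) lies 19 mm behind it; z points along the fingers, y is the line along which they close (so a half turn about z gives the same grasp; the last joint's range is limited). The gripper opens to 85 mm and grips with 20 to 120 N. Pads are 22 mm wide; open, the fingers measure 114 mm over their backs; the gripper's body (76 mm by 85 mm) begins 54 mm behind the grasp point. The pads swing forward as they close: fully open they stand 13 mm farther back than shut.
Start: joints at [-1.251, 0.313, 0.046, 1.304, 0, 1.431], TCP at [255.17, -515.325, 231.323] pointing down, gripper open.
Joint ranges: [-2.76, 2.76], [-0.86, 1.69], [-1.03, 1.26], [-2.2, 2.34], [-1.47, 1.5], [-3.14, 3.14]. Speed limits (rad/s): [2.57, 2.57, 3.14, 3.14, 3.14, 3.14].

## Interface

Orientations are given as a unit quaternion [w, x, y, z].
In Python, from station import arm, imaging, close_job gives the robot as it stands.
- The arm moves only by the tool servo_tool, never from a script. Its argument "series" is a list of rows, each a list of 4 numbers: the shift along the tool's x, y, z each as a share of 0.05 m, from -1 to 1, then the turn about the tool's z as a share of 6 degrees, from -1 to 1. A call has 1 to 5 rows; each row shifts and turns the commanded pose from where the row before left it, along the tool's axes as they then stand; what a row does not reach is not made up. A row lasts 1/10 s, in which the tool goes at most 50 mm and 8.59 degrees, less where a joint would pass 70% of its speed; a pose out of reach is approached as far as the arm can. A call with a number of a shift or a turn outside -1 to 1 is refused whole. A call with a gripper value outside its range is refused whole. "claw" is the gripper command: -1 is shut, 1 is fully open, values between are in proportion, set as the call begins (left out, the last holds). The fingers move at their own pace and stop on an object; "force" is the grip in N (left out, the last holds). Time passes only in rows, so rows that do not move let the fingers close. It gives the time, the measured TCP pose, the force, the opening and the grip force at its end, in the units of the state.
- arm.get_obs(): the state, without advancing time (a new reading comes with each control period).
- imaging.camera(name): name is "scene" or "top" or "wrist"; returns a dict with "image" (384x512x3 uint8, red, green, blue), "vfov" (degrees; the focal length in pixels is half the picture's height over the tangent of half this angle, whatever the lens; pixels are square), "cx", "cy" (the principal point, pixels), "R" (3x3) and "t" (3): a world point X has camera coordinates R X + t. Camera axes: x right, y down, z forward; pixel columns grow to the right and rows downward; lengths in mm; the calibration is good to about 2 mm. A picture is of the moment at which its call begins. There is no depth.
- close_job(): hands the job in; it is judged then, once.
Trained networks look in a picture, given as the dict that the camera call returned (one of the last four; its "shot" number tells which), for a name from the list of things; names that differ only in an ending like _2 or _b are one class to them, and where a whole thing is asked for, a point or a joint stands for the part that bears it (a point fixed in the world has none). Each returns a list of dicts, best first, with "confidence" (0 to 1); they miss things now and then, are a little off and sometimes report something else, mostly with a low value. They report only what shows in the picture. A call takes as long as a camera call.
- imaging.boxes_of(query, picture): "box" ([left, top, width, height] in pixels, round what is visible of it).
- imaging.trace(query, picture): "region" (384x512 bool, what is visible of it) and "box" ([left, top, width, height] in pixels, round what is visible of it).
- imaging.place_of(query, picture): "xy" ([column, row] in pixels: a listed point, or the origin of a listed thing).
The state is a dict: "time_s": time; "joint_positions": joint angles; "dq": joint speeds; "effort": joint torques, N m; "tcp_pos": TCP position; "tcp_rot": TCP orientation; "ft_force": force on the tool from outside, world axes, zero at the start; "wrist_torque": the same for the moment, N m; "grip_width": finger opening in mm; "grip_force": force on a finger pad.
Only numpy, scipy, OpenCV 4.12 (cv2) and the standard library are available. Lean on these libraries where they do the work, as an engineer would, in place of code of your own. Each camera call takes 0.05 s, during which the arm holds its last target. There are 200 camera calls.

## Working session

There is one attempt and no reset: what is moved stays moved. The work goes in short steps, Python scripts to look and compute and a tool call to move; the robot and the scene stay as the last step left them, time stands still between calls to the robot, and variables do not carry over. Pictures are saved under pics/ and viewed, at most 14 in all, crops included, and the job is handed in when it is done.

Besides the shell and the picture viewer there is one more tool, called after "Request:" by a JSON object that holds its "method" and its "body". servo_tool: Moves the arm, as the interface text tells. Its arguments: {"type":"object","properties":{"series":{"type":"array"},"claw":{"type":"number"},"force":{"type":"number"}},"required":["series"]}

```bash
mkdir -p pics; ls
cat > h.py <<'E'
import numpy as np, cv2
from station import arm, imaging
def f(p): return 192/np.tan(np.radians(p["vfov"])/2)
def ray(p,xy):
    R=np.array(p["R"]);t=np.array(p["t"]);k=f(p)
    d=R.T@np.array([(xy[0]-p["cx"])/k,(xy[1]-p["cy"])/k,1.0]);return -R.T@t,d
def atz(p,xy,z):
    c,d=ray(p,xy);return c+d*(z-c[2])/d[2]
def proj(p,X):
    c=np.array(p["R"])@np.array(X,float)+np.array(p["t"]);k=f(p);return np.array([p["cx"]+k*c[0]/c[2],p["cy"]+k*c[1]/c[2]])
def save(p,n): cv2.imwrite("pics/"+n+".png",cv2.cvtColor(p["image"],cv2.COLOR_RGB2BGR))
def tri(a,b):
    A=[];B=[]
    for p,xy in (a,b):
        c,d=ray(p,xy);d=d/np.linalg.norm(d);M=np.eye(3)-np.outer(d,d);A.append(M);B.append(M@c)
    return np.linalg.lstsq(np.vstack(A),np.hstack(B),rcond=None)[0]
E
python3 - <<'E'
from h import *
np.set_printoptions(precision=1,suppress=True)
P={n:imaging.camera(n) for n in("scene","top")}
for n,p in P.items():
    save(p,n+"0"); print(n,p["vfov"],-np.array(p["R"]).T@np.array(p["t"]),np.array(p["R"]).round(2).tolist())
Z=dict(roll_box=0,liner=12,cover_tab=None,turntable=0,tongs_stand=0,tongs_grip=134,tongs_tip=16,praline0_mid=39,mug_green=0,mug_pattern=0,carton=0)
for q,z in Z.items():
    for n,p in P.items():
        for r in imaging.place_of(q,p)[:4]:
            print(q,n,np.round(r["xy"]),round(r["confidence"],2), None if z is None else atz(p,r["xy"],z))
o=arm.get_obs();print(o["time_s"],o["tcp_rot"])
E
```

```text
pics
scene 43.3999806421072 [   8.3 1084.   675.1] [[-0.91, -0.42, 0.01], [-0.19, 0.39, -0.9], [0.38, -0.82, -0.43]]
top 50.33198440596647 [ 428.9   40.3 1320.2] [[0.01, -1.0, -0.0], [-1.0, -0.01, -0.08], [0.08, 0.0, -1.0]]
roll_box scene [286. 180.] 0.63 [ 536.2 -294.7    0. ]
roll_box top [355. 195.] 0.94 [ 527.6 -285.2    0. ]
roll_box top [203. 168.] 0.74 [611.6 205.8   0. ]
liner scene [297. 185.] 0.87 [ 477.6 -246.7   12. ]
liner top [348. 205.] 0.67 [ 492.5 -261.6   12. ]
cover_tab scene [319. 174.] 0.73 None
cover_tab top [339. 234.] 0.58 None
turntable scene [236. 280.] 0.62 [432.6 273.1   0. ]
turntable top [180. 224.] 0.94 [428.8 277.7   0. ]
tongs_stand scene [275. 225.] 0.98 [451.1  -0.6   0. ]
tongs_stand scene [287. 181.] 0.49 [ 529.9 -288.8    0. ]
tongs_stand top [264. 219.] 0.94 [446.9   8.8   0. ]
tongs_stand top [174. 209.] 0.45 [477.6 297.5   0. ]
tongs_grip scene [264. 269.] 0.73 [316.1 378.3 134. ]
tongs_grip scene [270. 185.] 0.72 [456.   27.8 134. ]
tongs_grip scene [324. 170.] 0.55 [ 358.3 -125.7  134. ]
tongs_grip top [265. 215.] 0.54 [457.2   8.3 134. ]
tongs_tip scene [214. 261.] 0.6 [503.5 248.2  16. ]
praline0_mid scene [227. 281.] 0.62 [424.1 330.3  39. ]
praline0_mid top [162. 229.] 0.63 [413.2 327.9  39. ]
mug_green scene [204. 220.] 0.9 [642.3  62.9   0. ]
mug_green scene [216. 261.] 0.43 [512.4 224.5   0. ]
mug_green top [246. 158.] 0.66 [644.5  65.9   0. ]
mug_pattern scene [189. 245.] 0.63 [611.5 190.3   0. ]
mug_pattern top [202. 166.] 0.91 [620.1 211.1   0. ]
carton scene [219. 200.] 0.7 [667.  -67.6   0. ]
carton top [286. 150.] 0.83 [674.2 -62.3   0. ]
1.2 [0.  1.  0.2 0. ]
```

Run:
```python
import cv2
a=cv2.imread("pics/scene0.png");b=cv2.imread("pics/top0.png")
cv2.imwrite("pics/c1.png",cv2.resize(a[140:340,150:400],None,fx=3.0,fy=3.0,interpolation=cv2.INTER_CUBIC))
cv2.imwrite("pics/c2.png",cv2.resize(b[110:310,120:400],None,fx=2.8,fy=2.8,interpolation=cv2.INTER_CUBIC))
```

```text
(no output)
```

View pics/c1.png

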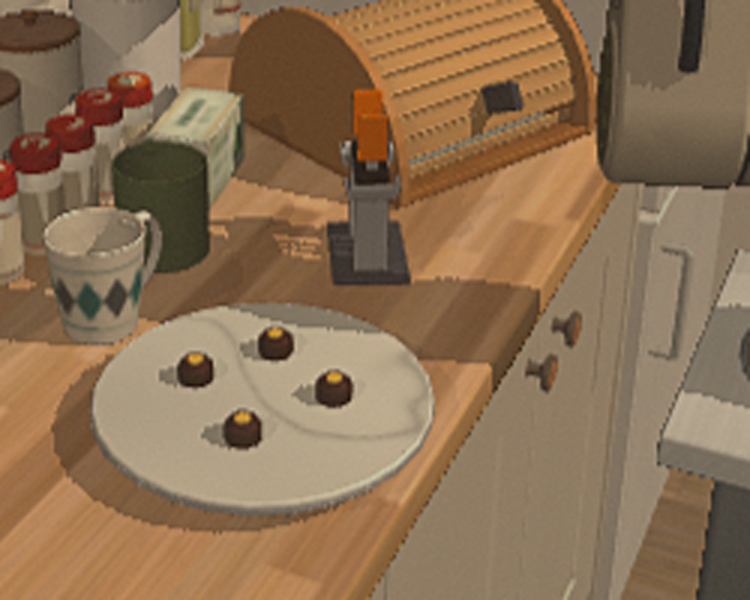

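View pics/c2.png

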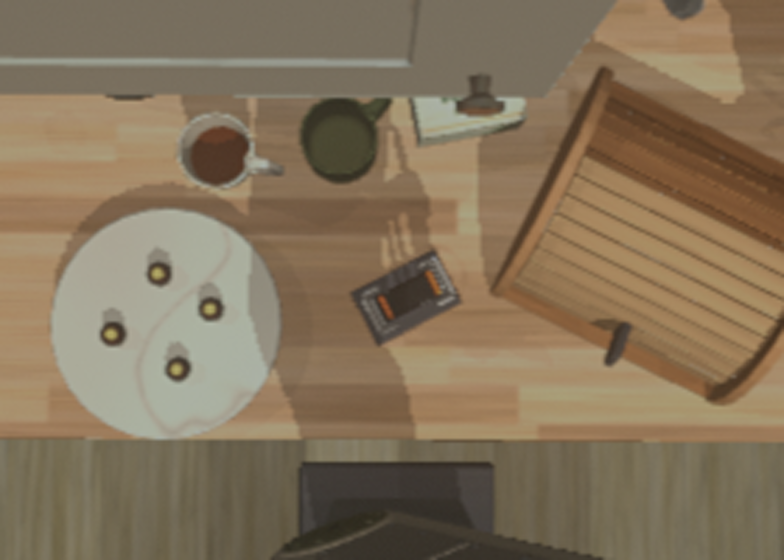

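The pictures show four pralines on the disc, the tongs in their stand at about (265,217) in the top view, the shut box at right with its tab at (339,234), and both mugs and the carton behind. Now finer estimates.

```bash
cat >> h.py <<'E'
def pose():
    o=arm.get_obs();q=o["tcp_rot"];return np.array(o["tcp_pos"]),2*np.arctan2(q[2],q[1]),o
def shift(to,psi=None,cur=None):
    """total tool-frame shares to reach world target & yaw (translation in current axes)"""
    p,a,o=pose() if cur is None else cur
    d=np.array(to)-p;c,s=np.cos(a),np.sin(a)
    tx,ty,tz=d[0]*c+d[1]*s,d[0]*s-d[1]*c,-d[2]
    tr=0 if psi is None else -((psi-a+np.pi)%(2*np.pi)-np.pi)
    return np.round(np.array([tx,ty,tz])/50,3),round(np.degrees(tr)/6,2)
E
python3 - <<'E'
from h import *
np.set_printoptions(precision=1,suppress=True)
P={n:imaging.camera(n) for n in("scene","top")};T=P["top"];S=P["scene"]
print("pose",pose()[:2])
print("tab",tri((T,imaging.place_of("cover_tab",T)[0]["xy"]),(S,imaging.place_of("cover_tab",S)[0]["xy"])))
c=lambda u,v:(120+u/2.8,110+v/2.8)
L=atz(T,c(497,292),20);R=atz(T,c(714,400),20);print("front corners",L,R,np.linalg.norm(L-R))
d=(L-R)/np.linalg.norm(L-R);yaw=np.arctan2(-d[0],d[1]);print("yaw",yaw,"origin?",(L+R)/2+144*np.array([np.cos(yaw),np.sin(yaw),0]))
def cents(p,m,n,z):
    k,l,s,ce=cv2.connectedComponentsWithStats(m.astype(np.uint8))
    for i in range(1,k):
        if s[i,4]>=n: print(s[i,4],ce[i],atz(p,ce[i],z))
hsv=cv2.cvtColor(T["image"],cv2.COLOR_RGB2HSV)
H,s,v=cv2.split(hsv)
print("paddles");m=(H<15)&(s>200)&(v>120);m[:, :230]=0;m[:,300:]=0;m[:180]=0;m[260:]=0;cents(T,m,4,156)
print("dots");g=T["image"].astype(int);m=(g[...,0]>130)&(g[...,2]<90);m2=np.zeros_like(m);m2[180:270,135:225]=m[180:270,135:225];cents(T,m2,2,48)
tt=imaging.trace("turntable",T)[0]["region"];cn=max(cv2.findContours(tt.astype(np.uint8),0,1)[0],key=cv2.contourArea);e=cv2.fitEllipse(cv2.convexHull(cn));print(e,atz(T,e[0],28))
for q in("liner","roll_box"):
  pass
E
```

```text
pose (array([ 255.2, -515.3,  231.3]), np.float64(0.45981314474113427))
tab [ 400.5 -212.6   83.5]
front corners [463.1 -98.   20. ] [ 342.9 -341.8   20. ] 271.7389583838383
yaw -0.45792573228017514 origin? [ 532.2 -283.5   20. ]
paddles
dots
12 [156.8 182.1] [560.7 345.2  48. ]
12 [191.5 180. ] [567.8 236.5  48. ]
8 [208.  183.4] [557.5 184.6  48. ]
9 [204.  182.8] [559.3 197.2  48. ]
114 [143.3 194.1] [522.8 386.4  48. ]
63 [219.6 197.3] [514.  147.9  48. ]
8 [175.6 207.5] [481.5 284.4  48. ]
3 [193. 220.] [442.9 229.6  48. ]
3 [196. 220.] [443.  220.3  48. ]
3 [160.3 229. ] [414.5 330.5  48. ]
42 [221.8 237.7] [388.7 139.6  48. ]
8 [182.5 241.5] [376.4 261.   48. ]
12 [222.2 245.2] [365.5 138.1  48. ]
10 [222.9 253.9] [339.1 135.5  48. ]
15 [140.9 253.6] [338.6 388.6  48. ]
4 [141.2 261.2] [315.2 387.   48. ]
21 [149.7 261.6] [314.3 361.   48. ]
15 [142. 265.] [303.8 384.3  48. ]
6 [160.5 266. ] [301.1 327.3  48. ]
((179.35867309570312, 225.557373046875), (82.1480941772461, 84.49281311035156), 40.497161865234375) [425.4 275.3  28. ]
```

Request:
{"method": "servo_tool", "body": {"series": [[0,0,-0.5,-1],[0,0,-0.5,-1],[0,0,0,-1],[0,0,0,-1],[0,0,0,-1]], "claw": 1}}

```text
time_s: 1.95
tcp_pos: [255.2, -515.5, 281.7]
tcp_rot: [0.0, 0.881, 0.474, -0.0]
ft_force: [-0.0, -0.2, -0.2]
grip_width: 85.6
grip_force: 0.0
```

Request:
{"method": "servo_tool", "body": {"series": [[0,0,0,-1],[0,0,0,-1],[0,0,0,-1],[0,0,0,-1],[0,0,0,-1]]}}

```text
time_s: 2.45
tcp_pos: [255.2, -515.3, 281.3]
tcp_rot: [0.0, 0.728, 0.686, -0.0]
ft_force: [-0.2, 1.1, -0.3]
grip_width: 85.9
grip_force: 0.0
```

Request:
{"method": "servo_tool", "body": {"series": [[0,0,0,-1],[0,0,0,-1],[0,0,0,-1],[0,0,0,-1],[0,0,0,-1]]}}

```text
time_s: 2.95
tcp_pos: [255.2, -515.3, 281.3]
tcp_rot: [0.0, 0.526, 0.851, -0.0]
ft_force: [0.1, -0.2, -1.2]
grip_width: 85.7
grip_force: 0.0
```

Request:
{"method": "servo_tool", "body": {"series": [[0,0,0,-1],[0,0,0,-1],[0,0,0,-1],[0,0,0,-1],[0,0,0,-1]]}}

```text
time_s: 3.45
tcp_pos: [255.2, -515.3, 281.3]
tcp_rot: [0.0, 0.287, 0.958, -0.0]
ft_force: [-0.1, -0.2, 0.3]
grip_width: 85.6
grip_force: 0.0
```

Request:
{"method": "servo_tool", "body": {"series": [[0,0,0,-1],[0,0,0,-0.2],[0,0,0,0]]}}

```text
time_s: 3.75
tcp_pos: [255.2, -515.3, 281.3]
tcp_rot: [0.0, 0.23, 0.973, -0.0]
ft_force: [0.2, -0.6, -0.1]
grip_width: 85.2
grip_force: 0.0
```

Request:
{"method": "servo_tool", "body": {"series": [[0.02,0.9,0,0],[0.02,0.9,0,0],[0.02,0.9,0,0],[0.02,0.9,0,0],[0.02,0.9,0,0]]}}

```text
time_s: 4.25
tcp_pos: [351.4, -310.1, 281.5]
tcp_rot: [0.0, 0.23, 0.973, -0.0]
ft_force: [1.3, 0.1, 0.2]
grip_width: 85.2
grip_force: 0.0
```

Request:
{"method": "servo_tool", "body": {"series": [[0,0.9,0,0],[0,0.9,0,0],[0,0.32,0,0],[0,0,0,0]]}}

```text
time_s: 4.65
tcp_pos: [398.9, -214.7, 281.6]
tcp_rot: [0.0, 0.228, 0.974, -0.0]
ft_force: [0.3, -0.4, -0.9]
grip_width: 85.0
grip_force: 0.0
```

Run:
```python
from h import *
np.set_printoptions(precision=1,suppress=True)
p=imaging.camera("wrist");save(p,"w1");print(pose()[:2],p["vfov"])
for q,z in(("cover_tab",80),("liner",12),("roll_box",0)):
    for r in imaging.place_of(q,p)[:2]: print(q,r["xy"],r["confidence"],atz(p,r["xy"],z))
r=imaging.trace("cover_tab",p)
print([(x["box"],x["confidence"]) for x in r[:2]])
```

```text
(array([ 398.5, -216. ,  281.5]), np.float64(2.6811184219048156)) 60.020457746552744
cover_tab [250.6, 162.6] 0.83 [ 395.3 -221.1   80. ]
roll_box [256.3, 248.8] 0.73 [ 529.1 -280.9    0. ]
[([126.7, 147.0, 257.9, 189.8], 0.62)]
```

View pics/w1.png

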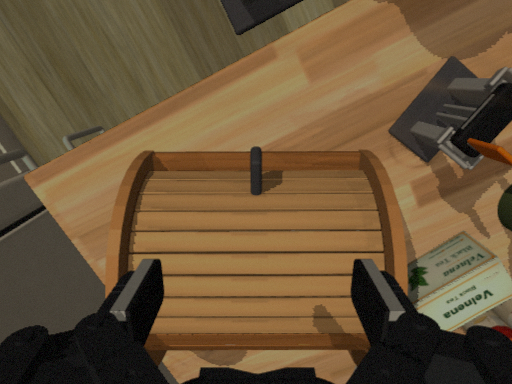

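The wrist view shows the box squared up with the image; the fin runs from (256,148) to (256,195), centred between the fingers.

Request:
{"method": "servo_tool", "body": {"series": [[0,0,0.8,0],[0,0,0.8,0],[0,0,0.8,0],[0,0,0.8,0],[0,0,0.6,0]]}}

```text
time_s: 5.4
tcp_pos: [396.8, -217.2, 88.9]
tcp_rot: [-0.001, 0.23, 0.973, 0.0]
ft_force: [0.1, 0.0, 0.1]
grip_width: 85.3
grip_force: 0.0
```

Request:
{"method": "servo_tool", "body": {"series": [[0,0,0.3,0],[0,0,0.3,0],[0,0,0,0],[0,0,0,0]]}}

```text
time_s: 5.8
tcp_pos: [397.8, -217.5, 61.4]
tcp_rot: [-0.0, 0.23, 0.973, 0.0]
ft_force: [-0.1, 0.1, -0.3]
grip_width: 85.5
grip_force: 0.0
```

Request:
{"method": "servo_tool", "body": {"series": [[0,0,0,0],[0,0,0,0],[0,0,0,0],[0,0,0,0],[0,0,0,0]], "claw": -1, "force": 20}}

```text
time_s: 6.3
tcp_pos: [398.5, -216.5, 61.6]
tcp_rot: [0.0, 0.229, 0.973, 0.0]
ft_force: [7.5, 16.9, 2.7]
grip_width: 12.5
grip_force: 10.6
```

Request:
{"method": "servo_tool", "body": {"series": [[0,0,0,0],[0,0,0,0],[0,0,0,0],[0,0,0,0],[0,0,0,0]]}}

```text
time_s: 6.8
tcp_pos: [398.5, -216.1, 61.4]
tcp_rot: [0.0, 0.228, 0.974, 0.001]
ft_force: [2.7, 4.6, 1.2]
grip_width: 11.8
grip_force: 27.3
```

Request:
{"method": "servo_tool", "body": {"series": [[-0.135,0,-0.29,0],[-0.163,0,-0.276,0],[-0.189,0,-0.258,0],[-0.214,0,-0.237,0],[-0.237,0,-0.215,0]]}}

```text
time_s: 7.3
tcp_pos: [439.5, -236.1, 124.3]
tcp_rot: [-0.001, 0.228, 0.974, 0.001]
ft_force: [4.9, 4.1, -7.3]
grip_width: 11.7
grip_force: 24.2
```

Request:
{"method": "servo_tool", "body": {"series": [[-0.257,0,-0.19,0],[-0.275,0,-0.164,0],[-0.29,0,-0.135,0],[-0.301,0,-0.106,0],[-0.311,0,-0.075,0]]}}

```text
time_s: 7.8
tcp_pos: [503.6, -267.5, 157.6]
tcp_rot: [-0.002, 0.228, 0.974, 0.002]
ft_force: [0.2, 7.3, -3.6]
grip_width: 11.9
grip_force: 23.5
```

Request:
{"method": "servo_tool", "body": {"series": [[-0.317,0,-0.044,0],[-0.32,0,-0.012,0],[-0.319,0,0.02,0],[-0.316,0,0.052,0],[0,0,0,0]]}}

```text
time_s: 8.3
tcp_pos: [562.9, -296.5, 156.5]
tcp_rot: [-0.0, 0.228, 0.974, 0.002]
ft_force: [4.0, 6.4, -1.8]
grip_width: 11.6
grip_force: 23.3
```

Request:
{"method": "servo_tool", "body": {"series": [[0,0,0,0],[0,0,0,0]]}}

```text
time_s: 8.5
tcp_pos: [562.3, -296.3, 156.6]
tcp_rot: [0.0, 0.228, 0.974, 0.002]
ft_force: [5.6, 6.4, -4.3]
grip_width: 11.7
grip_force: 23.2
```

Request:
{"method": "servo_tool", "body": {"series": [[-0.08,0,0.02,0],[-0.08,0,0.02,0],[0,0,0,0]]}}

```text
time_s: 8.8
tcp_pos: [564.1, -297.1, 156.0]
tcp_rot: [-0.005, 0.228, 0.974, 0.002]
ft_force: [-13.7, 13.8, 13.8]
grip_width: 11.7
grip_force: 25.6
```

Request:
{"method": "servo_tool", "body": {"series": [[0,0,0,0],[0,0,0,0],[0,0,0,0],[0,0,0,0],[0,0,-0.3,0]], "claw": 1}}

```text
time_s: 9.3
tcp_pos: [567.3, -301.1, 168.6]
tcp_rot: [-0.002, 0.229, 0.973, 0.001]
ft_force: [-0.3, -0.3, -0.2]
grip_width: 82.6
grip_force: 0.0
```

Request:
{"method": "servo_tool", "body": {"series": [[0,0,-0.8,0],[0,0,-0.8,0],[0,0,-0.4,0],[0.8,0,0,0],[0.8,0,0,0]]}}

```text
time_s: 9.8
tcp_pos: [497.3, -266.7, 270.8]
tcp_rot: [0.001, 0.229, 0.973, -0.001]
ft_force: [-0.7, 0.9, 0.5]
grip_width: 85.4
grip_force: 0.0
```

Request:
{"method": "servo_tool", "body": {"series": [[0.65,0.8,0,0],[0.65,0.9,0,0],[0.65,0.9,0,0],[0.65,0.9,0,0],[0.63,0.9,0,0]]}}

```text
time_s: 10.3
tcp_pos: [453.5, -18.3, 271.0]
tcp_rot: [0.001, 0.229, 0.973, -0.0]
ft_force: [-0.2, 0.5, -0.1]
grip_width: 85.4
grip_force: 0.0
```

Request:
{"method": "servo_tool", "body": {"series": [[0,0.07,-0.2,-1],[0,0,-0.2,-1],[0,0,-0.2,-1],[0,0,0,-1],[0,0,0,-1]]}}

```text
time_s: 10.8
tcp_pos: [456.0, -16.6, 301.3]
tcp_rot: [0.001, -0.033, 0.999, -0.0]
ft_force: [-0.3, 0.7, 0.0]
grip_width: 85.6
grip_force: 0.0
```

Request:
{"method": "servo_tool", "body": {"series": [[0,0,0,-1],[0,0,0,-1],[0,0,0,-1],[0,0,0,-1],[0,0,0,0]]}}

```text
time_s: 11.3
tcp_pos: [455.7, -16.7, 300.8]
tcp_rot: [0.0, -0.238, 0.971, -0.0]
ft_force: [0.5, -0.3, 0.1]
grip_width: 85.3
grip_force: 0.0
```

Run:
```python
from h import *
np.set_printoptions(precision=1,suppress=True)
p=imaging.camera("wrist");save(p,"w2");print(pose()[:2])
for q,z in(("tongs_grip",134),("tongs_stand",0)):
    for r in imaging.place_of(q,p)[:2]: print(q,r["xy"],r["confidence"],atz(p,r["xy"],z))
```

```text
(array([455.7, -16.7, 300.8]), np.float64(3.619898267566478))
tongs_grip [279.9, 183.9] 0.86 [456.    9.2 134. ]
tongs_stand [269.9, 151.8] 0.76 [455.4   3.4   0. ]
```

View pics/w2.png

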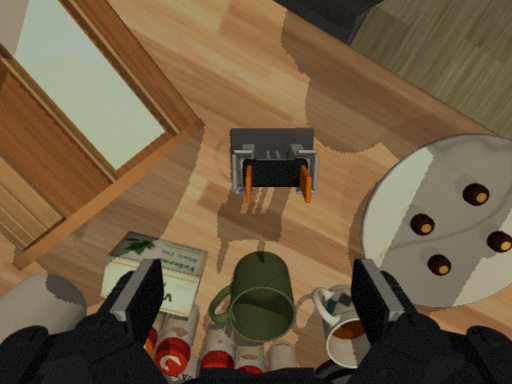

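The tongs stand at (278,180) between the camera's image of the fingers, housing about 2° off the image rows; open box visible at left with the white-ish liner showing.

Run:
```python
from h import *
np.set_printoptions(precision=1,suppress=True)
p=imaging.camera("wrist")
g=p["image"].astype(int);m=(g[...,0]>110)&(g[...,2]<40)&(g[...,1]<g[...,0]*.6);m[:140]=0;m[230:]=0
k,l,s,ce=cv2.connectedComponentsWithStats(m.astype(np.uint8))
for i in range(1,k):
    if s[i,4]>20: print(s[i])
c=np.array([456,9.2]);psi=3.655;ux=np.array([np.cos(psi),np.sin(psi)]);uy=np.array([np.sin(psi),-np.cos(psi)])
for sy in(-1,1):
    q=np.array([proj(p,[*(c+sy*w*uy+e*ux),134+h]) for w in(26,30) for e in(-13,13) for h in(-22,22)])
    print(sy,q.min(0),q.max(0))
    print([proj(p,[*(c+sy*w*uy+e*ux),156]).round() for w in(26,30) for e in(-13,13)])
print(shift([456,9.2,300],psi))
print("cam",-np.array(p["R"]).T@np.array(p["t"]))
r=imaging.boxes_of("praline0_mid",p);print(len(r))
for x in r[:6]:
    b=x["box"];print(x["confidence"],atz(p,(b[0]+b[2]/2,b[1]+b[3]/2),39))
```

```text
[302 165   9  38 168]
[245 166   6  37 180]
-1 [247.8 166.2] [253.8 205.6]
[array([253., 205.]), array([252., 178.]), array([249., 206.]), array([248., 179.])]
1 [303.4 164.3] [314.6 203.6]
[array([310., 204.]), array([310., 177.]), array([314., 203.]), array([315., 176.])]
(array([-0.2,  0.5,  0. ]), np.float64(-0.33))
cam [379.6 -55.4 442.7]
1
0.64 [411.7 329.1  39. ]
```

Request:
{"method": "servo_tool", "body": {"series": [[0,0,0,-0.34],[-0.246,0.41,0,0],[0,0,0.8,0],[0,0,0.8,0],[0,0,0.8,0]]}}

```text
time_s: 12.05
tcp_pos: [456.4, 7.6, 179.8]
tcp_rot: [0.001, -0.255, 0.967, -0.0]
ft_force: [-0.1, -0.7, -0.3]
grip_width: 85.3
grip_force: 0.0
```

Request:
{"method": "servo_tool", "body": {"series": [[0,0,0.7,0],[0,0,0.4,0],[0,0,0.2,0],[0,0,0,0],[0,0,0,0]]}}

```text
time_s: 12.55
tcp_pos: [456.9, 7.3, 116.7]
tcp_rot: [0.001, -0.255, 0.967, -0.0]
ft_force: [0.1, -0.3, -0.2]
grip_width: 85.2
grip_force: 0.0
```

Request:
{"method": "servo_tool", "body": {"series": [[0,0,0,0],[0,0,0,0],[0,0,0,0],[0,0,0,0],[0,0,0,0]], "claw": 0.42, "force": 20}}

```text
time_s: 13.05
tcp_pos: [456.5, 7.3, 116.1]
tcp_rot: [0.0, -0.255, 0.967, -0.0]
ft_force: [-0.0, -0.7, 0.2]
grip_width: 60.8
grip_force: 0.4
```

Request:
{"method": "servo_tool", "body": {"series": [[0,0,0,0],[0,0,0,0],[0,0,0,0]], "claw": 0.38}}

```text
time_s: 13.35
tcp_pos: [456.5, 7.3, 116.3]
tcp_rot: [0.0, -0.255, 0.967, -0.0]
ft_force: [-0.4, -0.9, 4.3]
grip_width: 59.4
grip_force: 10.9
```

Request:
{"method": "servo_tool", "body": {"series": [[0,0,0,0],[0,0,0,0],[0,0,0,0]], "claw": 0.34}}

```text
time_s: 13.65
tcp_pos: [456.6, 7.3, 116.7]
tcp_rot: [0.001, -0.255, 0.967, -0.0]
ft_force: [-2.0, 0.1, 7.7]
grip_width: 57.5
grip_force: 12.4
```

Request:
{"method": "servo_tool", "body": {"series": [[0,0,0,0],[0,0,0,0],[0,0,0,0]], "claw": 0.3}}

```text
time_s: 13.95
tcp_pos: [456.6, 7.3, 116.9]
tcp_rot: [0.001, -0.255, 0.967, -0.0]
ft_force: [-0.7, 0.2, 10.3]
grip_width: 55.5
grip_force: 12.8
```

Request:
{"method": "servo_tool", "body": {"series": [[0,0,-0.2,0],[0,0,-0.3,0],[0,0,-0.5,0],[0,0,-0.7,0],[0,0,-0.7,0]]}}

```text
time_s: 14.45
tcp_pos: [455.1, 7.7, 236.5]
tcp_rot: [-0.001, -0.255, 0.967, 0.001]
ft_force: [-0.0, 0.2, -0.7]
grip_width: 55.9
grip_force: 12.7
```

Request:
{"method": "servo_tool", "body": {"series": [[0,0,-0.3,0],[0,0,0,0],[0,0,0,0]]}}

```text
time_s: 14.75
tcp_pos: [455.7, 7.5, 250.1]
tcp_rot: [-0.0, -0.255, 0.967, 0.0]
ft_force: [0.3, -0.6, -2.4]
grip_width: 55.8
grip_force: 12.7
```

```bash
cat > look.py <<'E'
from h import *
np.set_printoptions(precision=1,suppress=True)
def pral(T,z=48):
    """dark round blobs on the disc in the top view: gold dots, by brightness/colour"""
    S=[]
    for q in ("praline0_mid",):
        for r in imaging.boxes_of(q,T):
            b=r["box"];S.append((round(r["confidence"],2),atz(T,(b[0]+b[2]/2,b[1]+b[3]/2),39)))
    return S
def dark(T):
    g=T["image"].max(2).astype(int);c=(425,277)
    yy,xx=np.mgrid[:384,:512];e=proj(T,[427,277,30]);m=(g<75)&((xx-e[0])**2+(yy-e[1])**2<38**2)
    k,l,s,ce=cv2.connectedComponentsWithStats(m.astype(np.uint8));return [(s[i,4],ce[i],atz(T,ce[i],41)) for i in range(1,k) if s[i,4]>8]
E
python3 - <<'E'
from look import *
T=imaging.camera("top");S=imaging.camera("scene");save(T,"t2");save(S,"s2")
print(pose()[:2]);print(pral(T));print(dark(T))
for q in("tongs_tip","tongs_grip"):
    for r in imaging.place_of(q,S)[:2]:print(q,r)
    for r in imaging.place_of(q,T)[:2]:print(q,r)
p=pose()[0];print(proj(S,p+[0,0,-101]),proj(S,p+[0,0,17]))
a=S["image"][100:300,150:400,::-1];b=T["image"][170:290,120:320,::-1]
a=cv2.resize(a,None,fx=1.6,fy=1.6,interpolation=2);b=cv2.resize(b,None,fx=2,fy=2,interpolation=2)
c=np.zeros((320,800,3),np.uint8);c[:,:400]=a;c[:240,400:]=b;cv2.imwrite("pics/v3.png",c)
E
```

```text
(array([455.2,   7.6, 249.2]), np.float64(3.6579989749556105))
[]
[(np.int32(29), array([177. , 207.7]), array([481.2, 281.4,  41. ])), (np.int32(23), array([195.6, 220. ]), array([442.9, 222.5,  41. ])), (np.int32(26), array([161.6, 228.2]), array([417.1, 328.3,  41. ])), (np.int32(27), array([183.8, 241.4]), array([376.5, 258.2,  41. ]))]
tongs_tip {'xy': [273.9, 176.6], 'confidence': 0.74}
tongs_tip {'xy': [275.0, 228.3], 'confidence': 0.62}
tongs_grip {'xy': [271.2, 138.5], 'confidence': 0.68}
tongs_grip {'xy': [354.3, 195.7], 'confidence': 0.56}
[273.4 177. ] [274.3 134.7]
```

View pics/v3.png

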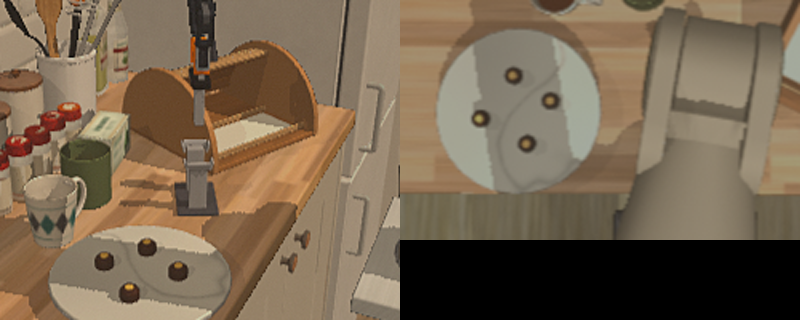

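Tongs hang upright; tip sits ~101 mm below TCP as expected, four pralines unmoved. Turning and swinging over the first.

Request:
{"method": "servo_tool", "body": {"series": [[0,0,0,1],[0,0,0,1],[0,0,0,1],[0,0,0,1],[0,0,0,1]]}}

```text
time_s: 15.6
tcp_pos: [456.0, 7.4, 250.4]
tcp_rot: [-0.0, 0.006, 1.0, 0.0]
ft_force: [-0.2, -0.7, -0.6]
grip_width: 56.1
grip_force: 12.7
```

Request:
{"method": "servo_tool", "body": {"series": [[0,0,0,1],[0,0,0,1],[0,0,0,1],[0,0,0,1],[0,0,0,0.3]]}}

```text
time_s: 16.1
tcp_pos: [456.0, 7.4, 250.5]
tcp_rot: [-0.0, 0.228, 0.974, -0.0]
ft_force: [0.2, -0.2, -0.7]
grip_width: 55.9
grip_force: 12.7
```

Request:
{"method": "servo_tool", "body": {"series": [[0.426,0.75,0,0],[0.426,0.75,0,0],[0.426,0.75,0,0],[0.426,0.75,0,0],[0.426,0.75,0,0]]}}

```text
time_s: 16.6
tcp_pos: [443.0, 224.3, 250.6]
tcp_rot: [0.0, 0.227, 0.974, -0.0]
ft_force: [1.6, 0.6, -0.9]
grip_width: 55.8
grip_force: 12.7
```

Request:
{"method": "servo_tool", "body": {"series": [[0,0,0,0],[0,0,0,0],[0,0,0,0],[0,0,0,0],[0,0,0,0]], "claw": -0.44, "force": 30}}

```text
time_s: 17.1
tcp_pos: [443.7, 221.6, 250.8]
tcp_rot: [0.0, 0.228, 0.974, -0.0]
ft_force: [-0.8, -0.6, -0.6]
grip_width: 24.1
grip_force: 19.9
```

Request:
{"method": "servo_tool", "body": {"series": [[0,0,0.3,0],[0,0,0.3,0],[0,0,0,0],[0,0,0,0]]}}

```text
time_s: 17.5
tcp_pos: [443.4, 222.0, 221.0]
tcp_rot: [-0.0, 0.227, 0.974, -0.0]
ft_force: [1.0, -0.7, -0.8]
grip_width: 23.8
grip_force: 19.9
```

Run:
```python
from look import *
S=imaging.camera("scene");W=imaging.camera("wrist");save(W,"w4")
p,a,o=pose();print(p,a,o["joint_positions"])
for q in("tongs_tip","tongs_grip"):
    for r in imaging.place_of(q,S)[:1]:print(q,r)
for d in(-99,-103,-107): print(d,proj(S,p+[0,0,d]),proj(W,p+[0,0,d]))
for c in ((443,222.5),(481,281),(417,328),(376.5,258)): print(c,proj(W,[*c,48]),proj(W,[*c,39]))
a=S["image"][130:330,150:350,::-1]
c=np.zeros((384,800,3),np.uint8);c[:,:512]=W["image"][...,::-1];c[:288,512:]=cv2.resize(a,(288,288),interpolation=2);cv2.imwrite("pics/v4.png",c)
```

```text
[444.  222.5 221.6] 2.683397687826443 [ 0.3  0.2 -0.2  1.2 -0.   0.8]
tongs_tip {'xy': [242.3, 225.8], 'confidence': 0.91}
tongs_grip {'xy': [237.3, 179.6], 'confidence': 0.82}
-99 [241.1 223.1] [257.9 195.5]
-103 [241.1 224.6] [257.9 193.8]
-107 [241.1 226.1] [257.9 192.1]
(443, 222.5) [257.3 169.2] [257.3 166.8]
(481, 281) [327.5 177.2] [325.7 174.7]
(417, 328) [348.6  94.7] [346.1  94.2]
(376.5, 258) [260.   88.6] [259.9  88.3]
```

View pics/v4.png

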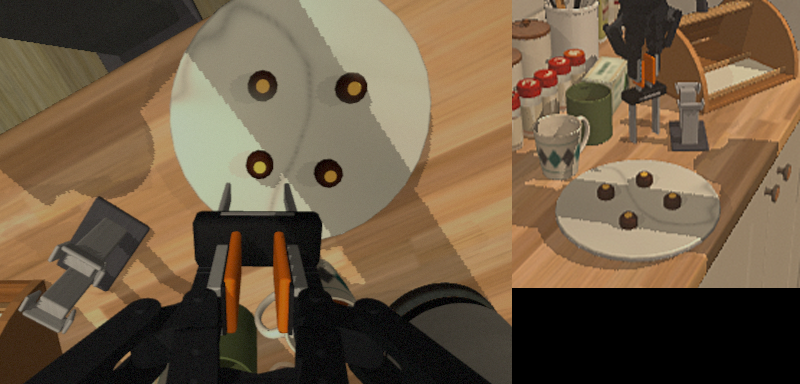

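The wrist view shows the open jaws at (227,185)/(288,185) and the first praline dot at (260,168): a 2.5 mm nudge, then down.

Request:
{"method": "servo_tool", "body": {"series": [[0.01,0.05,0.4,0],[0,0,0.5,0],[0,0,0.4,0],[0,0,0.2,0],[0,0,0.1,0]]}}

```text
time_s: 18.2
tcp_pos: [443.8, 225.1, 140.3]
tcp_rot: [-0.0, 0.227, 0.974, -0.0]
ft_force: [-0.2, -0.6, -0.7]
grip_width: 24.4
grip_force: 19.9
```

Request:
{"method": "servo_tool", "body": {"series": [[0,0,0,0],[0,0,0,0]]}}

```text
time_s: 18.4
tcp_pos: [444.8, 225.4, 141.7]
tcp_rot: [0.001, 0.227, 0.974, 0.0]
ft_force: [0.0, 0.2, -0.7]
grip_width: 24.2
grip_force: 19.9
```

Request:
{"method": "servo_tool", "body": {"series": [[0,0,0,0],[0,0,0,0],[0,0,0,0],[0,0,0,0],[0,0,0,0]], "claw": -0.08, "force": 20}}

```text
time_s: 18.9
tcp_pos: [444.4, 225.2, 141.1]
tcp_rot: [0.0, 0.227, 0.974, 0.0]
ft_force: [0.1, 0.7, 1.3]
grip_width: 39.2
grip_force: 14.7
```

Request:
{"method": "servo_tool", "body": {"series": [[0,0,0,0],[0,0,0,0],[0,0,0,0]], "claw": -0.06}}

```text
time_s: 19.2
tcp_pos: [444.2, 225.2, 140.9]
tcp_rot: [0.0, 0.227, 0.974, 0.0]
ft_force: [0.5, 0.8, 2.3]
grip_width: 40.4
grip_force: 9.6
```

Request:
{"method": "servo_tool", "body": {"series": [[0,0,-0.05,0],[0,0,-0.15,0],[0,0,-0.3,0],[0,0,-0.5,0],[0,0,-0.6,0]], "claw": -0.055}}

```text
time_s: 19.7
tcp_pos: [443.1, 224.8, 220.9]
tcp_rot: [-0.001, 0.227, 0.974, -0.001]
ft_force: [0.2, 0.2, -0.9]
grip_width: 40.0
grip_force: 7.9
```

Request:
{"method": "servo_tool", "body": {"series": [[0,0,-0.6,0],[0,0,-0.5,0],[0,0,-0.3,0],[0,0,0,0]]}}

```text
time_s: 20.1
tcp_pos: [445.1, 225.5, 293.4]
tcp_rot: [0.002, 0.227, 0.974, 0.001]
ft_force: [-0.1, -0.5, -0.7]
grip_width: 40.6
grip_force: 7.8
```

Request:
{"method": "servo_tool", "body": {"series": [[-0.1,-0.2,0,0],[-0.2,-0.4,0,0],[-0.3,-0.6,0,0],[-0.35,-0.7,0,0],[-0.35,-0.7,0,0]]}}

```text
time_s: 20.6
tcp_pos: [443.7, 78.1, 289.2]
tcp_rot: [-0.001, 0.226, 0.974, -0.001]
ft_force: [0.7, 0.1, -1.6]
grip_width: 39.8
grip_force: 7.8
```

Request:
{"method": "servo_tool", "body": {"series": [[-0.36,-0.7,0,0],[-0.36,-0.7,0,0],[-0.36,-0.7,0,0],[-0.36,-0.7,0,0],[-0.36,-0.7,0,0]]}}

```text
time_s: 21.1
tcp_pos: [446.9, -118.7, 289.3]
tcp_rot: [-0.001, 0.227, 0.974, 0.0]
ft_force: [1.3, 1.2, 0.4]
grip_width: 40.5
grip_force: 7.8
```

Request:
{"method": "servo_tool", "body": {"series": [[-0.36,-0.7,0,0],[-0.36,-0.7,0,0],[-0.36,-0.7,0,0],[-0.36,-0.7,0,0],[-0.2,-0.38,0,0]]}}

```text
time_s: 21.6
tcp_pos: [450.2, -298.7, 288.6]
tcp_rot: [-0.001, 0.228, 0.974, 0.0]
ft_force: [-0.2, 0.5, -1.3]
grip_width: 40.7
grip_force: 7.8
```

Request:
{"method": "servo_tool", "body": {"series": [[-0.22,-0.18,0,0],[0,0,0,0],[0,0,0,0],[0,0,0,0]]}}

```text
time_s: 22.0
tcp_pos: [456.9, -307.8, 290.3]
tcp_rot: [-0.001, 0.227, 0.974, 0.0]
ft_force: [0.1, -0.5, -0.7]
grip_width: 40.2
grip_force: 7.5
```

Run:
```python
from look import *
S=imaging.camera("scene");W=imaging.camera("wrist")
p,a,o=pose();print(p,a)
for l in((482.7,-257.7,12),): print("liner pred",proj(W,l),proj(S,l))
for q in("liner","roll_box"):
  for r in imaging.place_of(q,W)[:1]:print(q,r,atz(W,r["xy"],12 if q=="liner" else 0))
u=np.array([.442,.897,0]);v=np.array([.897,-.442,0])
print([proj(W,np.array([482.7,-257.7,12])+i*118*u+j*44*v).round() for i in(-1,1) for j in(-1,1)])
print(shift([450.9,-322.3,p[2]],2.684))
a=S["image"][80:280,170:370,::-1]
c=np.zeros((384,800,3),np.uint8);c[:,:512]=W["image"][...,::-1];c[:288,512:]=cv2.resize(a,(288,288),interpolation=2);cv2.imwrite("pics/v5.png",c)
```

```text
[ 457.3 -307.8  290.8] 2.6850452325451526
liner pred [301.3 149.3] [296.9 183.6]
liner {'xy': [302.8, 147.2], 'confidence': 0.97} [ 481.  -254.9   12. ]
roll_box {'xy': [300.4, 187.3], 'confidence': 0.97} [ 533.3 -279.6    0. ]
[array([208., 114.]), array([211., 182.]), array([398., 114.]), array([389., 182.])]
(array([-0. , -0.3,  0. ]), np.float64(0.01))
```

View pics/v5.png

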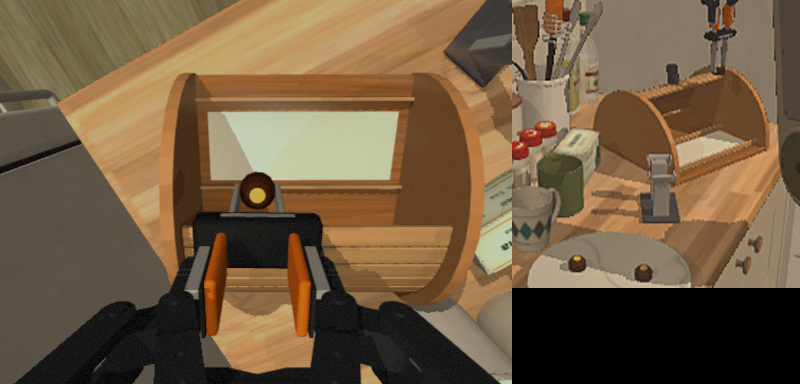

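Request:
{"method": "servo_tool", "body": {"series": [[0,-0.31,0,0],[0,0,0.5,0],[0,0,0.7,0],[0,0,0.7,0],[0,0,0.7,0]]}}

```text
time_s: 22.7
tcp_pos: [450.5, -323.4, 159.9]
tcp_rot: [0.0, 0.227, 0.974, -0.001]
ft_force: [-0.3, 0.2, -0.7]
grip_width: 40.7
grip_force: 7.2
```

Request:
{"method": "servo_tool", "body": {"series": [[0,0,0.4,0],[0,0,0.2,0],[0,0,0.1,0],[0,0,0,0],[0,0,0,0]]}}

```text
time_s: 23.2
tcp_pos: [451.4, -323.5, 127.1]
tcp_rot: [0.001, 0.227, 0.974, -0.001]
ft_force: [0.1, -1.4, -0.9]
grip_width: 40.1
grip_force: 7.2
```

Request:
{"method": "servo_tool", "body": {"series": [[0,0,0.02,0],[0,0,0,0],[0,0,0,0],[0,0,0,0],[0,0,0,0]], "claw": -0.33, "force": 30}}

```text
time_s: 23.7
tcp_pos: [450.8, -322.7, 124.9]
tcp_rot: [0.0, 0.227, 0.974, -0.0]
ft_force: [-0.6, 0.2, -1.4]
grip_width: 28.8
grip_force: 18.8
```

Request:
{"method": "servo_tool", "body": {"series": [[0,0,-0.1,0],[0,0,-0.3,0],[0,0,-0.7,0],[0,0,-0.8,0],[0,0,-0.8,0]]}}

```text
time_s: 24.2
tcp_pos: [450.4, -322.4, 261.3]
tcp_rot: [-0.0, 0.227, 0.974, 0.0]
ft_force: [0.9, -1.6, -0.7]
grip_width: 29.1
grip_force: 18.8
```

Request:
{"method": "servo_tool", "body": {"series": [[0,0,-0.6,0],[0,0,0,0],[0,0,0,0]]}}

```text
time_s: 24.5
tcp_pos: [451.1, -323.0, 290.5]
tcp_rot: [0.001, 0.227, 0.974, -0.001]
ft_force: [-0.2, -0.4, -1.8]
grip_width: 29.2
grip_force: 18.8
```

Run:
```python
from look import *
T=imaging.camera("top");W=imaging.camera("wrist");p,a,o=pose();print(p,a);print(*dark(T),sep="\n")
for r in imaging.boxes_of("praline0_mid",W)[:3]:
    b=r["box"];x=atz(W,(b[0]+b[2]/2,b[1]+b[3]/2),21);print(r,x,"box frame y,x from liner",(x[0]-482.7)*.442+(x[1]+257.7)*.897,(x[0]-482.7)*.897-(x[1]+257.7)*.442)
```

```text
[ 450.3 -322.2  288.4] 2.6840434998732112
(np.int32(10), array([178.3, 205.7]), array([487.4, 277.5,  41. ]))
(np.int32(13), array([145.5, 223.7]), array([430.7, 378.7,  41. ]))
(np.int32(14), array([184.6, 241. ]), array([377.7, 255.7,  41. ]))
{'box': [234.0, 220.2, 236.7, 84.3], 'confidence': 0.26} [ 652.7 -273.2   21. ] box frame y,x from liner 61.2100846583048 159.3920324905989
```

Run:
```python
from look import *
W=imaging.camera("wrist");S=imaging.camera("scene");T=imaging.camera("top")
print(proj(W,[450.9,-322.3,21]),proj(S,[450.9,-322.3,21]))
A=W["image"][90:260,130:330,::-1];B=T["image"][180:280,120:240,::-1];C=S["image"][150:340,150:330,::-1]
c=np.hstack([cv2.resize(x,(266,266),interpolation=2) for x in(A,B,C)]);cv2.imwrite("pics/v6.png",c)
```

```text
[257.4 151.6] [312.9 175.5]
```

View pics/v6.png

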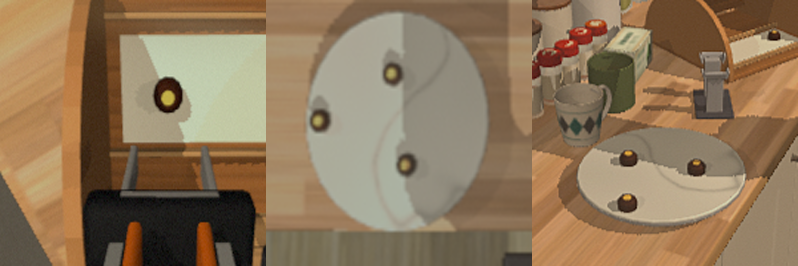

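First praline lies on the liner; one praline was knocked to the disc's left edge (top ≈ (144,225)). Next: the rear one.

Request:
{"method": "servo_tool", "body": {"series": [[0.15,0.3,0,0],[0.3,0.6,0,0],[0.38,0.76,0,0],[0.38,0.76,0,0],[0.38,0.76,0,0]], "claw": -0.44}}

```text
time_s: 25.3
tcp_pos: [448.9, -142.5, 289.4]
tcp_rot: [-0.0, 0.227, 0.974, 0.0]
ft_force: [1.1, 0.2, -1.4]
grip_width: 24.5
grip_force: 19.9
```

Request:
{"method": "servo_tool", "body": {"series": [[0.38,0.76,0,0],[0.38,0.76,0,0],[0.38,0.76,0,0],[0.38,0.76,0,0],[0.38,0.76,0,0]]}}

```text
time_s: 25.8
tcp_pos: [447.2, 69.8, 289.7]
tcp_rot: [-0.0, 0.227, 0.974, 0.0]
ft_force: [1.2, -0.1, -0.4]
grip_width: 24.1
grip_force: 19.9
```

Request:
{"method": "servo_tool", "body": {"series": [[0.38,0.76,0.3,0],[0.38,0.76,0.4,0],[0.38,0.76,0.4,0],[0.2,0.5,0.3,0],[0.05,0.1,0,0]]}}

```text
time_s: 26.3
tcp_pos: [447.1, 229.9, 217.2]
tcp_rot: [-0.002, 0.225, 0.974, -0.001]
ft_force: [0.6, -1.1, -1.9]
grip_width: 24.9
grip_force: 19.9
```

Request:
{"method": "servo_tool", "body": {"series": [[-0.08,0.38,0,0],[-0.08,0.38,0,0],[-0.08,0.33,0,0],[0,0,0,0],[0,0,0,0]]}}

```text
time_s: 26.8
tcp_pos: [484.0, 270.5, 219.9]
tcp_rot: [-0.0, 0.227, 0.974, -0.0]
ft_force: [-0.7, -0.2, -0.8]
grip_width: 24.3
grip_force: 19.9
```

```bash
cat >> look.py <<'E'
def dots(W,est,z=48,r=25):
    """gold dot near each estimate in the wrist view -> world xy at height z"""
    g=W["image"].astype(int);m=(g[...,0]>90)&(g[...,1]>70)&(g[...,2]<0.55*g[...,0])&(g[...,1]<.92*g[...,0])
    d=W["image"].max(2)<70;d=cv2.dilate(d.astype(np.uint8),np.ones((9,9)));m&=d>0
    out=[]
    for e in est:
        c=proj(W,[*e,z]);yy,xx=np.mgrid[:384,:512];k=m&((xx-c[0])**2+(yy-c[1])**2<r*r)
        n,l,s,ce=cv2.connectedComponentsWithStats(k.astype(np.uint8))
        if n>1:
            i=1+np.argmax(s[1:,4]);out.append((s[i,4],ce[i],c,atz(W,ce[i],z)[:2]))
    return out
E
python3 - <<'E'
from look import *
W=imaging.camera("wrist");T=imaging.camera("top");p,a,o=pose();print(p,a)
print(*dots(W,[(480.5,283.5),(376.5,261),(432,381)]),sep="\n")
print(shift([480.5,283.5,141],2.684))
save(W,"w7")
for r in imaging.boxes_of("praline0_mid",W)[:4]:
    b=r["box"];x=atz(W,(b[0]+b[2]/2,b[1]+b[3]/2),39);print(r["confidence"],b,x)
E
```

```text
[483.8 270.2 220. ] 2.6834507474132083
(np.int32(118), array([268.2, 162.3]), array([268.2, 161.6]), array([481.1, 283.2]))
(np.int32(149), array([194.4,  67.7]), array([194.6,  69.8]), array([374.9, 261.8]))
(np.int32(52), array([348. ,  52.3]), array([344.2,  65.8]), array([423.2, 388. ]))
(array([0.2, 0.2, 1.6]), np.float64(-0.01))
0.98 [326.1, 39.4, 32.7, 34.0] [424.6 384.6  39. ]
0.47 [256.9, 144.3, 24.0, 30.5] [481.  284.3  39. ]
```

View pics/w7.png

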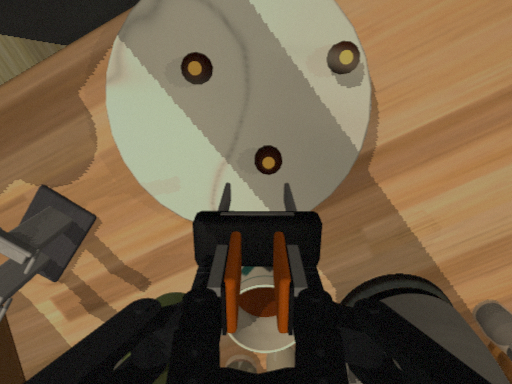

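Estimates agree with the picture: target dot at (268,161), jaws at (227,190)/(288,190).

Request:
{"method": "servo_tool", "body": {"series": [[0.168,0.214,0,0],[0,0,0.5,0],[0,0,0.5,0],[0,0,0.4,0],[0,0,0.18,0]]}}

```text
time_s: 27.45
tcp_pos: [480.1, 284.3, 138.9]
tcp_rot: [-0.001, 0.227, 0.974, -0.001]
ft_force: [0.6, 0.2, -0.8]
grip_width: 24.6
grip_force: 19.9
```

Request:
{"method": "servo_tool", "body": {"series": [[0,0,0,0],[0,0,0,0]]}}

```text
time_s: 27.65
tcp_pos: [482.0, 284.7, 141.6]
tcp_rot: [0.0, 0.227, 0.974, 0.0]
ft_force: [0.4, -0.0, -1.0]
grip_width: 24.3
grip_force: 19.9
```

Request:
{"method": "servo_tool", "body": {"series": [[0,0,0,0],[0,0,0,0],[0,0,0,0],[0,0,0,0],[0,0,0,0]], "claw": -0.08, "force": 20}}

```text
time_s: 28.15
tcp_pos: [482.4, 284.5, 141.5]
tcp_rot: [0.001, 0.227, 0.974, 0.0]
ft_force: [0.6, 1.1, 2.1]
grip_width: 39.1
grip_force: 13.7
```

Request:
{"method": "servo_tool", "body": {"series": [[0,0,0,0],[0,0,0,0],[0,0,0,0]], "claw": -0.055}}

```text
time_s: 28.45
tcp_pos: [482.1, 284.4, 141.2]
tcp_rot: [0.0, 0.227, 0.974, 0.0]
ft_force: [0.4, -0.6, 4.5]
grip_width: 40.5
grip_force: 7.9
```

Request:
{"method": "servo_tool", "body": {"series": [[0,0,-0.1,0],[0,0,-0.3,0],[0,0,-0.5,0],[0,0,-0.5,0],[0,0,-0.2,0]]}}

```text
time_s: 28.95
tcp_pos: [482.1, 284.5, 222.6]
tcp_rot: [0.001, 0.227, 0.974, 0.0]
ft_force: [0.2, 0.6, -0.2]
grip_width: 40.3
grip_force: 7.3
```

Request:
{"method": "servo_tool", "body": {"series": [[0.07,-0.3,0,0],[0.1,-0.5,0,0],[0.09,-0.3,-0.4,0],[0,0,-0.6,0],[0,0,-0.4,0]]}}

```text
time_s: 29.45
tcp_pos: [445.0, 240.2, 291.5]
tcp_rot: [-0.0, 0.227, 0.974, -0.0]
ft_force: [0.7, -0.8, -1.2]
grip_width: 40.0
grip_force: 6.9
```

Request:
{"method": "servo_tool", "body": {"series": [[-0.15,-0.27,0,0],[-0.3,-0.54,0,0],[-0.39,-0.7,0,0],[-0.39,-0.7,0,0],[-0.39,-0.7,0,0]]}}

```text
time_s: 29.95
tcp_pos: [452.9, 72.5, 288.8]
tcp_rot: [-0.001, 0.227, 0.974, -0.001]
ft_force: [0.7, 0.2, -1.1]
grip_width: 40.4
grip_force: 6.9
```

Request:
{"method": "servo_tool", "body": {"series": [[-0.39,-0.7,0,0],[-0.39,-0.7,0,0],[-0.39,-0.7,0,0],[-0.39,-0.7,0,0],[-0.39,-0.7,0,0]]}}

```text
time_s: 30.45
tcp_pos: [462.9, -127.6, 288.9]
tcp_rot: [-0.001, 0.227, 0.974, 0.0]
ft_force: [0.2, -0.1, -0.1]
grip_width: 40.2
grip_force: 6.9
```

Request:
{"method": "servo_tool", "body": {"series": [[-0.39,-0.7,0,0],[-0.39,-0.7,0,0],[-0.39,-0.7,0,0],[-0.2,-0.35,0,0],[-0.1,-0.2,0,0]]}}

```text
time_s: 30.95
tcp_pos: [470.6, -278.6, 288.9]
tcp_rot: [-0.001, 0.228, 0.974, 0.001]
ft_force: [-0.2, 0.2, -0.2]
grip_width: 40.5
grip_force: 6.9
```

Request:
{"method": "servo_tool", "body": {"series": [[0,0,0,0],[0,0,0,0]]}}

```text
time_s: 31.15
tcp_pos: [471.3, -275.9, 290.4]
tcp_rot: [-0.001, 0.226, 0.974, 0.001]
ft_force: [-0.2, 0.0, -0.8]
grip_width: 40.1
grip_force: 6.9
```

Run:
```python
from look import *
print(pose()[:2],shift([472.1,-279.2,124],2.684))
```

```text
(array([ 471.3, -275.9,  290.4]), np.float64(2.6846931202947837)) (array([-0. , -0.1,  3.3]), np.float64(0.01))
```

Request:
{"method": "servo_tool", "body": {"series": [[-0.04,-0.05,0.3,0],[0,0,0.6,0],[0,0,0.7,0],[0,0,0.7,0],[0,0,0.6,0]]}}

```text
time_s: 31.65
tcp_pos: [472.2, -277.8, 144.6]
tcp_rot: [-0.0, 0.225, 0.974, 0.0]
ft_force: [-0.4, -0.0, -0.5]
grip_width: 40.4
grip_force: 6.9
```

Request:
{"method": "servo_tool", "body": {"series": [[0,0,0.25,0],[0,0,0.1,0],[0,0,0.07,0],[0,0,0,0],[0,0,0,0]]}}

```text
time_s: 32.15
tcp_pos: [473.2, -280.7, 126.2]
tcp_rot: [0.001, 0.227, 0.974, -0.001]
ft_force: [-0.4, -0.6, -0.9]
grip_width: 40.2
grip_force: 6.9
```

Request:
{"method": "servo_tool", "body": {"series": [[0,0,0,0],[0,0,0,0],[0,0,0,0],[0,0,0,0],[0,0,0,0]], "claw": -0.33, "force": 30}}

```text
time_s: 32.65
tcp_pos: [472.3, -280.2, 124.8]
tcp_rot: [0.0, 0.227, 0.974, -0.0]
ft_force: [0.4, -0.6, -1.4]
grip_width: 29.3
grip_force: 18.8
```

Request:
{"method": "servo_tool", "body": {"series": [[0,0,-0.1,0],[0,0,-0.3,0],[0,0,-0.7,0],[0,0,-0.8,0],[0,0,-0.8,0]]}}

```text
time_s: 33.15
tcp_pos: [472.1, -279.9, 261.3]
tcp_rot: [-0.0, 0.227, 0.974, 0.0]
ft_force: [0.3, -1.1, -1.1]
grip_width: 29.1
grip_force: 18.8
```

Request:
{"method": "servo_tool", "body": {"series": [[0,0,-0.62,0],[0.2,0.27,0,0],[0.4,0.55,0,0],[0.46,0.63,0,0],[0.46,0.63,0,0]], "claw": -0.44}}

```text
time_s: 33.65
tcp_pos: [449.2, -151.6, 290.0]
tcp_rot: [-0.001, 0.227, 0.974, 0.0]
ft_force: [-0.4, 0.6, -0.1]
grip_width: 24.3
grip_force: 19.9
```

Request:
{"method": "servo_tool", "body": {"series": [[0.46,0.63,0,0],[0.46,0.63,0,0],[0.46,0.63,0,0],[0.46,0.63,0,0],[0.46,0.63,0,0]]}}

```text
time_s: 34.15
tcp_pos: [415.2, 40.6, 290.2]
tcp_rot: [-0.0, 0.227, 0.974, 0.0]
ft_force: [1.5, -0.1, -1.0]
grip_width: 24.3
grip_force: 19.9
```

Request:
{"method": "servo_tool", "body": {"series": [[0.46,0.63,0,0],[0.46,0.63,0.2,0],[0.46,0.63,0.4,0],[0.46,0.63,0.4,0],[0.3,0.4,0.3,0]]}}

```text
time_s: 34.65
tcp_pos: [383.0, 219.2, 224.1]
tcp_rot: [-0.001, 0.226, 0.974, -0.0]
ft_force: [0.6, 0.3, -1.0]
grip_width: 24.1
grip_force: 19.9
```

Request:
{"method": "servo_tool", "body": {"series": [[0.07,0.1,0.1,0],[0,0,0,0],[0,0,0,0]]}}

```text
time_s: 34.95
tcp_pos: [384.2, 222.5, 221.0]
tcp_rot: [0.0, 0.227, 0.974, -0.0]
ft_force: [-0.6, -0.7, -1.5]
grip_width: 24.2
grip_force: 19.9
```

Run:
```python
from look import *
np.set_printoptions(precision=3,suppress=True)
W=imaging.camera("wrist");S=imaging.camera("scene");p,a,o=pose();print(p,a)
D=dots(W,[(375.5,261.5),(423,386)]);print(*D,sep="\n")
print(shift([*D[0][3],141],2.684))
save(W,"w8")
c=np.zeros((384,800,3),np.uint8);c[:,:512]=W["image"][...,::-1];c[:288,512:]=cv2.resize(S["image"][130:280,200:350,::-1],(288,288),interpolation=2);cv2.imwrite("pics/v8.png",c)
```

```text
[384.795 222.299 221.507] 2.682425009385876
(np.int32(123), array([290.317, 143.919]), array([290.234, 144.726]), array([374.828, 261.892]))
(np.int32(137), array([431.365, 135.044]), array([431.515, 131.62 ]), array([426.069, 384.944]))
(array([0.53 , 0.621, 1.61 ]), np.float64(-0.02))
```

View pics/v8.png

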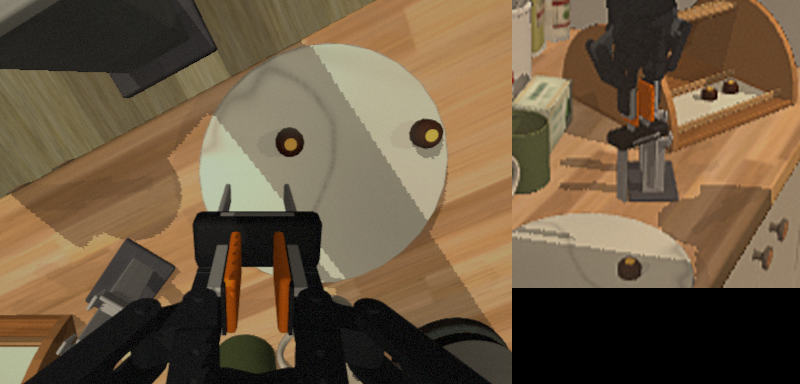

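Two pralines lie on the liner (scene inset), the third's dot is at (290,144). Picking it up.

Request:
{"method": "servo_tool", "body": {"series": [[0.26,0.31,0,0],[0.25,0.31,0,0],[0,0,0,0],[0,0,0.6,0],[0,0,0.5,0]]}}

```text
time_s: 35.55
tcp_pos: [376.2, 261.5, 166.0]
tcp_rot: [0.001, 0.227, 0.974, 0.001]
ft_force: [-0.3, 0.2, -0.7]
grip_width: 24.2
grip_force: 19.9
```

Request:
{"method": "servo_tool", "body": {"series": [[0,0,0.35,0],[0,0,0.15,0],[0,0,0,0],[0,0,0,0]]}}

```text
time_s: 35.95
tcp_pos: [375.8, 262.0, 141.7]
tcp_rot: [0.001, 0.227, 0.974, 0.0]
ft_force: [-0.5, -0.2, -0.6]
grip_width: 24.3
grip_force: 19.9
```

Request:
{"method": "servo_tool", "body": {"series": [[0,0,0,0],[0,0,0,0],[0,0,0,0],[0,0,0,0],[0,0,0,0]], "claw": -0.08, "force": 20}}

```text
time_s: 36.45
tcp_pos: [375.5, 262.5, 141.3]
tcp_rot: [0.001, 0.227, 0.974, 0.0]
ft_force: [1.6, -0.2, 1.4]
grip_width: 39.3
grip_force: 14.2
```

Request:
{"method": "servo_tool", "body": {"series": [[0,0,0,0],[0,0,0,0],[0,0,0,0]], "claw": -0.055}}

```text
time_s: 36.75
tcp_pos: [375.2, 262.4, 141.0]
tcp_rot: [0.0, 0.227, 0.974, 0.0]
ft_force: [0.7, 0.7, 3.7]
grip_width: 40.7
grip_force: 7.3
```

Request:
{"method": "servo_tool", "body": {"series": [[0,0,-0.1,0],[0,0,-0.3,0],[0,0,-0.6,0],[0,0,-0.7,0],[0,0,-0.7,0]]}}

```text
time_s: 37.25
tcp_pos: [373.8, 261.6, 261.3]
tcp_rot: [-0.001, 0.227, 0.974, -0.001]
ft_force: [1.0, 0.2, -0.9]
grip_width: 40.1
grip_force: 6.8
```

Request:
{"method": "servo_tool", "body": {"series": [[0,0,-0.4,0],[0,0,-0.2,0],[-0.2,-0.24,0,0],[-0.38,-0.46,0,0],[-0.47,-0.57,0,0]]}}

```text
time_s: 37.75
tcp_pos: [393.1, 181.7, 289.6]
tcp_rot: [-0.001, 0.226, 0.974, -0.001]
ft_force: [1.1, 0.0, -1.0]
grip_width: 40.3
grip_force: 6.8
```

Request:
{"method": "servo_tool", "body": {"series": [[-0.47,-0.57,0,0],[-0.47,-0.57,0,0],[-0.47,-0.57,0,0],[-0.47,-0.57,0,0],[-0.47,-0.57,0,0]]}}

```text
time_s: 38.25
tcp_pos: [435.6, 0.9, 289.6]
tcp_rot: [-0.001, 0.227, 0.974, -0.0]
ft_force: [1.1, -0.4, -0.9]
grip_width: 40.2
grip_force: 6.8
```

Request:
{"method": "servo_tool", "body": {"series": [[-0.47,-0.57,0,0],[-0.47,-0.57,0,0],[-0.47,-0.57,0,0],[-0.47,-0.57,0,0],[-0.47,-0.57,0,0]]}}

```text
time_s: 38.75
tcp_pos: [478.2, -178.6, 289.4]
tcp_rot: [-0.001, 0.227, 0.974, 0.0]
ft_force: [0.2, 1.1, -1.1]
grip_width: 40.5
grip_force: 6.8
```

Request:
{"method": "servo_tool", "body": {"series": [[-0.47,-0.57,0,0],[-0.3,-0.36,0,0],[0,0,0,0],[0,0,0,0]]}}

```text
time_s: 39.15
tcp_pos: [492.1, -236.1, 289.2]
tcp_rot: [-0.002, 0.227, 0.974, 0.001]
ft_force: [-0.5, 0.8, -0.3]
grip_width: 40.7
grip_force: 6.8
```

Run:
```python
from look import *
np.set_printoptions(precision=3,suppress=True)
print(pose()[:2],shift([493.3,-236.2,124.5],2.684))
```

```text
(array([ 492.096, -236.07 ,  289.229]), np.float64(2.6829057630693978)) (array([-0.023,  0.008,  3.295]), np.float64(-0.01))
```

Request:
{"method": "servo_tool", "body": {"series": [[-0.02,0,0.3,0],[0,0,0.6,0],[0,0,0.7,0],[0,0,0.7,0],[0,0,0.6,0]]}}

```text
time_s: 39.65
tcp_pos: [492.8, -234.6, 144.0]
tcp_rot: [-0.001, 0.226, 0.974, 0.0]
ft_force: [0.2, 0.2, -1.0]
grip_width: 40.4
grip_force: 6.8
```

Request:
{"method": "servo_tool", "body": {"series": [[0,0,0.25,0],[0,0,0.1,0],[0,0,0.05,0],[0,0,0,0],[0,0,0,0]]}}

```text
time_s: 40.15
tcp_pos: [494.7, -237.2, 127.3]
tcp_rot: [0.001, 0.227, 0.974, -0.0]
ft_force: [0.9, 0.2, -0.5]
grip_width: 40.7
grip_force: 6.8
```

Request:
{"method": "servo_tool", "body": {"series": [[0,0,0,0],[0,0,0,0],[0,0,0,0],[0,0,0,0],[0,0,0,0]], "claw": -0.33, "force": 30}}

```text
time_s: 40.65
tcp_pos: [493.8, -236.7, 125.8]
tcp_rot: [0.0, 0.227, 0.974, -0.0]
ft_force: [0.6, -0.4, -1.2]
grip_width: 29.2
grip_force: 18.8
```

Request:
{"method": "servo_tool", "body": {"series": [[0,0,-0.1,0],[0,0,-0.3,0],[0,0,-0.7,0],[0,0,-0.8,0],[0,0,-0.8,0]]}}

```text
time_s: 41.15
tcp_pos: [493.4, -236.4, 262.3]
tcp_rot: [-0.0, 0.227, 0.974, 0.0]
ft_force: [1.1, -0.1, -1.6]
grip_width: 28.8
grip_force: 18.8
```

Request:
{"method": "servo_tool", "body": {"series": [[0,0,-0.62,0],[0.2,0.3,0,0],[0.36,0.57,0,0],[0.44,0.69,0,0],[0.44,0.69,0,0]], "claw": -0.44}}

```text
time_s: 41.65
tcp_pos: [478.0, -102.3, 291.1]
tcp_rot: [-0.001, 0.227, 0.974, 0.0]
ft_force: [0.7, 0.2, -0.7]
grip_width: 24.4
grip_force: 19.9
```

Request:
{"method": "servo_tool", "body": {"series": [[0.44,0.69,0,0],[0.44,0.69,0,0],[0.44,0.69,0,0],[0.44,0.69,0,0],[0.44,0.69,0,0]]}}

```text
time_s: 42.15
tcp_pos: [455.1, 101.4, 291.2]
tcp_rot: [-0.0, 0.227, 0.974, -0.0]
ft_force: [1.2, -0.8, -1.2]
grip_width: 24.4
grip_force: 19.9
```

Request:
{"method": "servo_tool", "body": {"series": [[0.44,0.69,0,0],[0.44,0.69,0.2,0],[0.44,0.69,0.4,0],[0.44,0.69,0.4,0],[0.44,0.69,0.3,0]]}}

```text
time_s: 42.65
tcp_pos: [432.2, 304.3, 225.0]
tcp_rot: [-0.001, 0.227, 0.974, -0.001]
ft_force: [1.3, -0.9, -1.4]
grip_width: 24.1
grip_force: 19.9
```

Request:
{"method": "servo_tool", "body": {"series": [[0.3,0.5,0.1,0],[0.1,0.1,0,0],[0,0,0,0],[0,0,0,0]]}}

```text
time_s: 43.05
tcp_pos: [429.0, 337.9, 221.8]
tcp_rot: [0.0, 0.227, 0.974, -0.0]
ft_force: [-0.1, 0.8, -1.3]
grip_width: 24.3
grip_force: 19.9
```

Run:
```python
from look import *
np.set_printoptions(precision=3,suppress=True)
W=imaging.camera("wrist");S=imaging.camera("scene");p,a,o=pose();print(p,a)
D=dots(W,[(425,385.5)]);print(*D,sep="\n")
if D: print(shift([*D[0][3],141],2.684))
for r in imaging.boxes_of("praline0_mid",W)[:2]:
    b=r["box"];x=atz(W,(b[0]+b[2]/2,b[1]+b[3]/2),39);print(r["confidence"],b,x)
c=np.zeros((384,800,3),np.uint8);c[:,:512]=W["image"][...,::-1];c[:288,512:]=cv2.resize(S["image"][130:280,200:350,::-1],(288,288),interpolation=2);cv2.imwrite("pics/v9.png",c)
```

```text
[429.532 337.523 222.206] 2.682599894619805
(np.int32(128), array([300.633, 146.32 ]), array([300.463, 145.045]), array([426.2  , 385.149]))
(array([0.482, 0.824, 1.624]), np.float64(-0.01))
0.9 [286.7, 128.5, 29.0, 27.5] [424.862 387.554  39.   ]
```

View pics/v9.png

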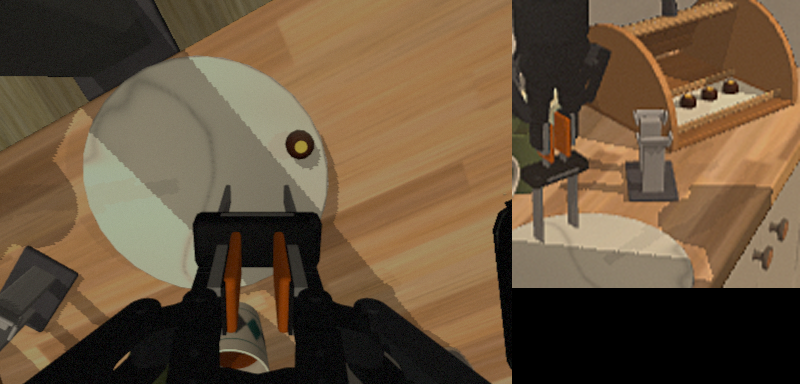

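Three are on the liner in a row; the last has its dot at (300,146).

Request:
{"method": "servo_tool", "body": {"series": [[0.25,0.42,0,0],[0.24,0.41,0,0],[0,0,0,0],[0,0,0.6,0],[0,0,0.5,0]]}}

```text
time_s: 43.7
tcp_pos: [426.5, 385.9, 166.8]
tcp_rot: [0.001, 0.227, 0.974, 0.001]
ft_force: [0.1, -0.1, -1.0]
grip_width: 24.3
grip_force: 19.9
```

Request:
{"method": "servo_tool", "body": {"series": [[0,0,0.35,0],[0,0,0.16,0],[0,0,0,0],[0,0,0,0]]}}

```text
time_s: 44.1
tcp_pos: [426.3, 386.4, 142.2]
tcp_rot: [0.0, 0.227, 0.974, 0.0]
ft_force: [0.3, 0.6, -1.0]
grip_width: 24.3
grip_force: 19.9
```

Request:
{"method": "servo_tool", "body": {"series": [[0,0,0,0],[0,0,0,0],[0,0,0,0],[0,0,0,0],[0,0,0,0]], "claw": -0.08, "force": 20}}

```text
time_s: 44.6
tcp_pos: [425.9, 387.0, 141.9]
tcp_rot: [0.0, 0.227, 0.974, 0.0]
ft_force: [-0.3, 1.3, 1.6]
grip_width: 39.1
grip_force: 13.6
```

Request:
{"method": "servo_tool", "body": {"series": [[0,0,0,0],[0,0,0,0],[0,0,0,0]], "claw": -0.055}}

```text
time_s: 44.9
tcp_pos: [425.9, 386.9, 141.6]
tcp_rot: [0.0, 0.227, 0.974, 0.0]
ft_force: [0.3, -0.1, 4.1]
grip_width: 40.5
grip_force: 7.4
```

Request:
{"method": "servo_tool", "body": {"series": [[0,0,-0.1,0],[0,0,-0.3,0],[0,0,-0.6,0],[0,0,-0.7,0],[0,0,-0.7,0]]}}

```text
time_s: 45.4
tcp_pos: [424.8, 386.0, 261.6]
tcp_rot: [-0.001, 0.227, 0.974, -0.001]
ft_force: [0.5, 0.9, -0.9]
grip_width: 40.4
grip_force: 7.0
```

Request:
{"method": "servo_tool", "body": {"series": [[0,0,-0.4,0],[0,0,-0.2,0],[-0.18,-0.3,0,0],[-0.33,-0.55,0,0],[-0.4,-0.67,0,0]]}}

```text
time_s: 45.9
tcp_pos: [431.9, 296.9, 289.0]
tcp_rot: [-0.001, 0.226, 0.974, -0.001]
ft_force: [0.9, -0.7, -2.4]
grip_width: 40.2
grip_force: 7.0
```

Request:
{"method": "servo_tool", "body": {"series": [[-0.4,-0.67,0,0],[-0.4,-0.67,0,0],[-0.4,-0.67,0,0],[-0.4,-0.67,0,0],[-0.4,-0.67,0,0]]}}

```text
time_s: 46.4
tcp_pos: [447.0, 101.5, 289.4]
tcp_rot: [-0.002, 0.227, 0.974, -0.001]
ft_force: [0.2, 0.1, -1.0]
grip_width: 40.5
grip_force: 7.0
```

Request:
{"method": "servo_tool", "body": {"series": [[-0.4,-0.67,0,0],[-0.4,-0.67,0,0],[-0.4,-0.67,0,0],[-0.4,-0.67,0,0],[-0.4,-0.67,0,0]]}}

```text
time_s: 46.9
tcp_pos: [462.5, -92.4, 289.4]
tcp_rot: [-0.002, 0.227, 0.974, 0.0]
ft_force: [1.0, 0.4, -0.8]
grip_width: 40.1
grip_force: 7.0
```

Request:
{"method": "servo_tool", "body": {"series": [[-0.4,-0.67,0,0],[-0.3,-0.36,0,0],[-0.4,-0.15,0,0],[-0.4,-0.15,0,0],[-0.31,-0.12,0,0]]}}

```text
time_s: 47.4
tcp_pos: [512.3, -196.9, 289.0]
tcp_rot: [-0.002, 0.228, 0.974, 0.0]
ft_force: [-0.3, -0.1, -0.6]
grip_width: 40.7
grip_force: 7.0
```

Request:
{"method": "servo_tool", "body": {"series": [[0,0,0,0],[0,0,0,0],[0,0,0,0]]}}

```text
time_s: 47.7
tcp_pos: [512.3, -195.0, 290.6]
tcp_rot: [-0.001, 0.227, 0.974, 0.0]
ft_force: [0.2, 0.1, -0.6]
grip_width: 40.6
grip_force: 7.0
```

Run:
```python
from look import *
np.set_printoptions(precision=3,suppress=True)
print(pose()[:2],shift([513.6,-194.9,125],2.684))
```

```text
(array([ 512.256, -194.971,  290.559]), np.float64(2.6840772310730614)) (array([-0.023,  0.013,  3.311]), np.float64(0.0))
```

Request:
{"method": "servo_tool", "body": {"series": [[-0.02,0.01,0.3,0],[0,0,0.6,0],[0,0,0.7,0],[0,0,0.7,0],[0,0,0.6,0]]}}

```text
time_s: 48.2
tcp_pos: [513.4, -194.4, 144.8]
tcp_rot: [-0.0, 0.226, 0.974, 0.0]
ft_force: [-0.7, 0.0, -1.3]
grip_width: 40.3
grip_force: 7.0
```

Request:
{"method": "servo_tool", "body": {"series": [[0,0,0.25,0],[0,0,0.1,0],[0,0,0.07,0],[0,0,0,0],[0,0,0,0]]}}

```text
time_s: 48.7
tcp_pos: [515.5, -196.1, 126.7]
tcp_rot: [0.001, 0.227, 0.974, -0.0]
ft_force: [-0.5, 0.5, -1.0]
grip_width: 40.3
grip_force: 7.0
```

Request:
{"method": "servo_tool", "body": {"series": [[0,0,0,0],[0,0,0,0],[0,0,0,0],[0,0,0,0],[0,0,0,0]], "claw": -0.33, "force": 30}}

```text
time_s: 49.2
tcp_pos: [514.6, -195.6, 125.3]
tcp_rot: [0.0, 0.227, 0.974, -0.0]
ft_force: [-0.5, 0.7, -0.9]
grip_width: 28.9
grip_force: 18.8
```

Request:
{"method": "servo_tool", "body": {"series": [[0,0,-0.1,0],[0,0,-0.3,0],[0,0,-0.7,0],[0,0,-0.8,0],[0,0,-0.8,0]]}}

```text
time_s: 49.7
tcp_pos: [514.2, -195.4, 261.8]
tcp_rot: [-0.0, 0.227, 0.974, 0.0]
ft_force: [1.3, 0.0, -1.2]
grip_width: 28.8
grip_force: 18.8
```

Request:
{"method": "servo_tool", "body": {"series": [[0,0,-0.6,0],[0,0,0,0],[0,0,0,0],[0,0,0,0],[0,0,0,0]], "claw": 0.3, "force": 20}}

```text
time_s: 50.2
tcp_pos: [513.9, -195.2, 288.7]
tcp_rot: [-0.001, 0.227, 0.974, 0.0]
ft_force: [0.3, -0.3, -1.0]
grip_width: 55.5
grip_force: 12.7
```

Run:
```python
from look import *
np.set_printoptions(precision=3,suppress=True)
W=imaging.camera("wrist");S=imaging.camera("scene");p,a,o=pose();print(p,a)
for k in(-72,-24,24,71): print(k,proj(W,[482.7+.442*k,-257.7+.897*k,30]))
c=np.zeros((384,800,3),np.uint8);c[:,:512]=W["image"][...,::-1];c[:288,512:]=cv2.resize(S["image"][130:330,180:380,::-1],(288,288),interpolation=2);cv2.imwrite("pics/v10.png",c)
print(shift([456.5,7.3,290],2.684))
```

```text
[ 514.022 -195.297  289.036] 2.6840481844536748
-72 [141.556 152.113]
-24 [180.778 152.114]
24 [220.005 152.114]
71 [258.42  152.114]
(array([ 2.822,  3.127, -0.019]), np.float64(0.0))
```

View pics/v10.png

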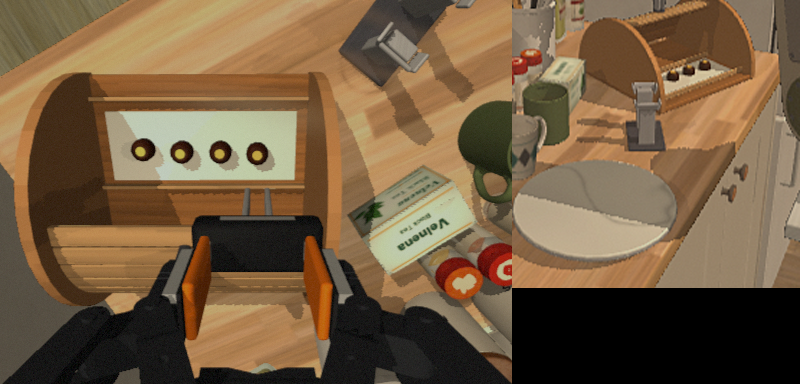

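All four dots (143–257,152) sit on the liner, disc empty. Back to the stand.

Request:
{"method": "servo_tool", "body": {"series": [[0.3,0.33,0,0],[0.48,0.53,0,0],[0.48,0.53,0,0],[0.48,0.53,0,0],[0.48,0.53,0,0]]}}

```text
time_s: 50.8
tcp_pos: [468.3, -35.4, 289.6]
tcp_rot: [-0.001, 0.227, 0.974, 0.0]
ft_force: [-0.3, 1.6, -0.8]
grip_width: 55.8
grip_force: 12.7
```

Request:
{"method": "servo_tool", "body": {"series": [[0.4,0.45,0,0],[0.2,0.23,0,0],[0,0,0,-1],[0,0,0,-1],[0,0,0,-1]]}}

```text
time_s: 51.3
tcp_pos: [456.8, 7.5, 289.8]
tcp_rot: [-0.0, 0.069, 0.998, -0.0]
ft_force: [0.0, 0.0, -1.4]
grip_width: 55.2
grip_force: 12.7
```

Request:
{"method": "servo_tool", "body": {"series": [[0,0,0,-1],[0,0,0,-1],[0,0,0,-1],[0,0,0,-1],[0,0,0,-1]]}}

```text
time_s: 51.8
tcp_pos: [456.9, 7.1, 289.7]
tcp_rot: [-0.001, -0.191, 0.982, 0.0]
ft_force: [-1.0, -0.9, -2.1]
grip_width: 55.7
grip_force: 12.7
```

Request:
{"method": "servo_tool", "body": {"series": [[0,0,0,-1],[0,0,0,-0.28],[0,0,0,0],[0,0,0,0]]}}

```text
time_s: 52.2
tcp_pos: [457.1, 7.1, 290.1]
tcp_rot: [-0.0, -0.253, 0.967, 0.0]
ft_force: [-0.1, -0.2, -0.6]
grip_width: 55.7
grip_force: 12.7
```

Run:
```python
from look import *
np.set_printoptions(precision=3,suppress=True)
p,a,o=pose();print(p,a,shift([456.5,7.3,180],3.656))
W=imaging.camera("wrist");save(W,"w11")
```

```text
[457.117   7.113 290.067] 3.6541292644425853 (array([0.009, 0.009, 2.201]), np.float64(-0.02))
```

Request:
{"method": "servo_tool", "body": {"series": [[0.01,0.01,0.5,0],[0,0,0.7,0],[0,0,0.7,0],[0,0,0.6,0],[0,0,0.4,0]]}}

```text
time_s: 52.75
tcp_pos: [455.3, 7.5, 143.1]
tcp_rot: [-0.001, -0.254, 0.967, 0.0]
ft_force: [-0.0, 0.2, -0.9]
grip_width: 55.6
grip_force: 12.7
```

Request:
{"method": "servo_tool", "body": {"series": [[0,0,0.2,0],[0,0,0.1,0],[0,0,0.06,0],[0,0,0,0]]}}

```text
time_s: 53.15
tcp_pos: [457.1, 7.2, 127.9]
tcp_rot: [0.001, -0.254, 0.967, -0.0]
ft_force: [0.6, -0.2, -1.5]
grip_width: 56.0
grip_force: 12.7
```

Request:
{"method": "servo_tool", "body": {"series": [[0,0,0.04,0],[0,0,0.04,0],[0,0,0,0]]}}

```text
time_s: 53.45
tcp_pos: [456.6, 7.2, 123.4]
tcp_rot: [0.0, -0.254, 0.967, -0.0]
ft_force: [-0.0, 0.7, -1.6]
grip_width: 55.2
grip_force: 12.7
```

Request:
{"method": "servo_tool", "body": {"series": [[0,0,0.04,0],[0,0,0.04,0],[0,0,0,0]]}}

```text
time_s: 53.75
tcp_pos: [456.3, 7.3, 119.0]
tcp_rot: [-0.0, -0.254, 0.967, 0.0]
ft_force: [-0.3, -0.0, -0.9]
grip_width: 55.8
grip_force: 12.7
```

Request:
{"method": "servo_tool", "body": {"series": [[0,0,0.03,0],[0,0,0.03,0],[0,0,0,0]]}}

```text
time_s: 54.05
tcp_pos: [457.4, 7.6, 117.2]
tcp_rot: [0.001, -0.254, 0.967, 0.0]
ft_force: [-0.1, 0.9, 4.7]
grip_width: 55.5
grip_force: 12.8
```

Request:
{"method": "servo_tool", "body": {"series": [[0,0,0,0],[0,0,0,0],[0,0,0,0]], "claw": 0.4}}

```text
time_s: 54.35
tcp_pos: [456.4, 7.3, 116.1]
tcp_rot: [-0.0, -0.254, 0.967, -0.0]
ft_force: [-0.5, 0.9, 0.2]
grip_width: 59.8
grip_force: 2.4
```

Request:
{"method": "servo_tool", "body": {"series": [[0,0,0,0],[0,0,0,0],[0,0,0,0],[0,0,0,0],[0,0,0,0]], "claw": 1}}

```text
time_s: 54.85
tcp_pos: [456.5, 7.3, 116.3]
tcp_rot: [-0.0, -0.254, 0.967, -0.0]
ft_force: [0.1, 0.3, 0.6]
grip_width: 85.4
grip_force: 0.0
```

Request:
{"method": "servo_tool", "body": {"series": [[0,0,-0.2,0],[0,0,-0.5,0],[0,0,-0.8,0],[0,0,-0.8,0],[0,0,-0.8,0]]}}

```text
time_s: 55.35
tcp_pos: [456.2, 7.4, 273.6]
tcp_rot: [0.0, -0.254, 0.967, -0.0]
ft_force: [0.4, -0.4, -0.1]
grip_width: 85.3
grip_force: 0.0
```

Request:
{"method": "servo_tool", "body": {"series": [[0,0,-0.5,0],[0,0,0,0],[0,0,0,0]]}}

```text
time_s: 55.65
tcp_pos: [456.8, 7.3, 297.1]
tcp_rot: [0.001, -0.254, 0.967, -0.0]
ft_force: [0.2, 0.2, -1.4]
grip_width: 85.3
grip_force: 0.0
```

Run:
```python
from look import *
np.set_printoptions(precision=3,suppress=True)
W=imaging.camera("wrist");S=imaging.camera("scene");p,a,o=pose();print(p,a)
for q,z in(("tongs_grip",134),("tongs_stand",0)):
    for r in imaging.place_of(q,W)[:1]: print(q,r["xy"],r["confidence"],atz(W,r["xy"],z))
c=np.zeros((384,800,3),np.uint8);c[:,:512]=W["image"][...,::-1];c[:288,512:]=cv2.resize(S["image"][150:250,225:325,::-1],(288,288),interpolation=2);cv2.imwrite("pics/v11.png",c)
```

```text
[455.907   7.405 295.396] 3.6558975168187633
tongs_grip [257.1, 172.5] 0.85 [456.414   7.704 134.   ]
tongs_stand [254.6, 146.4] 0.6 [459.365   5.467   0.   ]
```

View pics/v11.png

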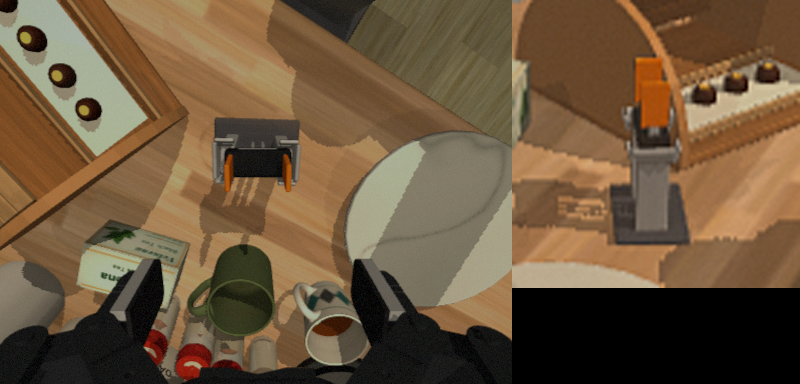

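Tongs are seated upright between the pillars (wrist view (257,165)), all pralines on the liner. Now the cover.

Request:
{"method": "servo_tool", "body": {"series": [[0,0,0,1],[0,0,0,1],[0,0,0,1],[0,0,0,1],[0,0,0,1]]}}

```text
time_s: 56.35
tcp_pos: [455.9, 7.4, 295.2]
tcp_rot: [-0.001, 0.007, 1.0, 0.0]
ft_force: [0.3, 0.0, 1.3]
grip_width: 85.6
grip_force: 0.0
```

Request:
{"method": "servo_tool", "body": {"series": [[0,0,0,1],[0,0,0,1],[0,0,0,1],[0,0,0,1],[0,0,0,0.28]]}}

```text
time_s: 56.85
tcp_pos: [456.0, 7.4, 295.3]
tcp_rot: [-0.001, 0.228, 0.974, -0.0]
ft_force: [-0.1, 0.0, -1.2]
grip_width: 85.3
grip_force: 0.0
```

Request:
{"method": "servo_tool", "body": {"series": [[-0.3,-0.7,0,0],[-0.45,-0.7,0,0],[-0.6,-0.7,0,0],[-0.65,-0.7,0,0],[-0.65,-0.65,0,0]]}}

```text
time_s: 57.35
tcp_pos: [499.1, -207.8, 295.8]
tcp_rot: [-0.0, 0.226, 0.974, 0.0]
ft_force: [1.0, 0.5, -0.0]
grip_width: 85.1
grip_force: 0.0
```

Request:
{"method": "servo_tool", "body": {"series": [[-0.65,-0.55,0,0],[-0.65,-0.35,0,0],[-0.65,-0.16,0,0],[0,0,0,0],[0,0,0,0]]}}

```text
time_s: 57.85
tcp_pos: [563.0, -296.8, 294.4]
tcp_rot: [-0.002, 0.227, 0.974, 0.001]
ft_force: [0.1, 1.0, -0.8]
grip_width: 85.4
grip_force: 0.0
```

Run:
```python
from look import *
np.set_printoptions(precision=3,suppress=True)
W=imaging.camera("wrist");p,a,o=pose();print(p,a,shift([562.5,-297,157],2.684))
print(proj(W,[562.5,-297,176.4]))
for r in imaging.place_of("cover_tab",W)[:2]: print(r["xy"],r["confidence"],atz(W,r["xy"],176.4))
```

```text
[ 562.752 -296.114  295.317] 2.684917391188534 (array([-0.003, -0.018,  2.766]), np.float64(0.01))
[257.05  187.742]
[235.0, 77.1] 0.68 [ 478.149 -273.653  176.4  ]
[255.6, 182.1] 0.59 [ 557.622 -295.921  176.4  ]
```

Request:
{"method": "servo_tool", "body": {"series": [[0,-0.02,0.7,0],[0,0,0.7,0],[0,0,0.6,0],[0,0,0.4,0],[0,0,0.2,0]]}}

```text
time_s: 58.45
tcp_pos: [561.3, -295.7, 165.0]
tcp_rot: [-0.001, 0.226, 0.974, 0.0]
ft_force: [0.2, -0.6, 0.1]
grip_width: 85.4
grip_force: 0.0
```

Request:
{"method": "servo_tool", "body": {"series": [[0,0,0.16,0],[0,0,0,0],[0,0,0,0]]}}

```text
time_s: 58.75
tcp_pos: [563.3, -297.7, 159.7]
tcp_rot: [0.001, 0.227, 0.974, -0.0]
ft_force: [-0.1, -0.3, -0.1]
grip_width: 85.4
grip_force: 0.0
```

Request:
{"method": "servo_tool", "body": {"series": [[0,0,0,0],[0,0,0,0],[0,0,0,0],[0,0,0,0],[0,0,0,0]], "claw": -1, "force": 20}}

```text
time_s: 59.25
tcp_pos: [563.0, -297.2, 158.4]
tcp_rot: [0.0, 0.227, 0.974, 0.001]
ft_force: [8.9, 20.6, 6.3]
grip_width: 12.4
grip_force: 12.2
```

Request:
{"method": "servo_tool", "body": {"series": [[0,0,0,0],[0,0,0,0],[0,0,0,0],[0,0,0,0],[0,0,0,0]]}}

```text
time_s: 59.75
tcp_pos: [563.3, -296.7, 158.5]
tcp_rot: [0.0, 0.226, 0.974, 0.001]
ft_force: [1.8, 4.0, 1.0]
grip_width: 12.0
grip_force: 26.2
```

Request:
{"method": "servo_tool", "body": {"series": [[0.316,0,-0.052,0],[0.319,0,-0.02,0],[0.32,0,0.012,0],[0.317,0,0.044,0],[0.311,0,0.075,0]]}}

```text
time_s: 60.25
tcp_pos: [493.7, -262.7, 156.9]
tcp_rot: [0.003, 0.226, 0.974, -0.0]
ft_force: [5.5, 4.4, 3.3]
grip_width: 11.5
grip_force: 27.1
```

Request:
{"method": "servo_tool", "body": {"series": [[0.301,0,0.106,0],[0.29,0,0.135,0],[0.275,0,0.164,0],[0.257,0,0.19,0],[0.237,0,0.215,0]]}}

```text
time_s: 60.75
tcp_pos: [431.2, -232.1, 116.1]
tcp_rot: [0.001, 0.226, 0.974, 0.0]
ft_force: [1.8, 5.0, 6.0]
grip_width: 11.4
grip_force: 31.0
```

Request:
{"method": "servo_tool", "body": {"series": [[0.214,0,0.237,0],[0.189,0,0.258,0],[0.163,0,0.276,0],[0.135,0,0.29,0],[0,0,0,0]]}}

```text
time_s: 61.25
tcp_pos: [398.0, -215.8, 60.6]
tcp_rot: [-0.001, 0.227, 0.974, 0.001]
ft_force: [-0.1, 4.4, -1.6]
grip_width: 11.8
grip_force: 31.7
```

Request:
{"method": "servo_tool", "body": {"series": [[0.03,0,0.08,0],[0.02,0,0.08,0],[0,0,0,0]]}}

```text
time_s: 61.55
tcp_pos: [396.8, -215.2, 56.7]
tcp_rot: [-0.0, 0.227, 0.974, 0.0]
ft_force: [-7.8, 11.8, 28.6]
grip_width: 11.6
grip_force: 36.3
```

Request:
{"method": "servo_tool", "body": {"series": [[0,0,-0.06,0],[0,0,0,0],[0,0,0,0]]}}

```text
time_s: 61.85
tcp_pos: [396.9, -215.3, 57.3]
tcp_rot: [-0.0, 0.227, 0.974, 0.001]
ft_force: [-0.6, 5.4, 2.8]
grip_width: 11.8
grip_force: 32.4
```

Request:
{"method": "servo_tool", "body": {"series": [[0,0,0,0],[0,0,0,0],[0,0,0,0],[0,0,0,0],[0,0,0,0]], "claw": 1}}

```text
time_s: 62.35
tcp_pos: [397.1, -216.2, 56.8]
tcp_rot: [0.0, 0.227, 0.974, -0.0]
ft_force: [-0.5, 0.4, 0.1]
grip_width: 82.3
grip_force: 0.0
```

Request:
{"method": "servo_tool", "body": {"series": [[0,0,-0.3,0],[0,0,-0.7,0],[0,0,-0.8,0],[0,0,-0.8,0],[0,0,-0.8,0]]}}

```text
time_s: 62.85
tcp_pos: [396.8, -215.8, 228.4]
tcp_rot: [-0.0, 0.227, 0.974, -0.0]
ft_force: [0.0, -0.6, 0.3]
grip_width: 85.6
grip_force: 0.0
```

Request:
{"method": "servo_tool", "body": {"series": [[0,0,-0.8,0],[0,0,-0.3,0],[0,0,0,0],[0,0,0,0]]}}

```text
time_s: 63.25
tcp_pos: [397.0, -215.9, 281.2]
tcp_rot: [-0.0, 0.227, 0.974, 0.0]
ft_force: [-0.5, 0.6, 0.7]
grip_width: 85.3
grip_force: 0.0
```

Run:
```python
from look import *
W=imaging.camera("wrist");S=imaging.camera("scene");p,a,o=pose();print(p,a)
c=np.zeros((384,800,3),np.uint8);c[:,:512]=W["image"][...,::-1];c[:288,512:]=cv2.resize(S["image"][130:330,180:380,::-1],(288,288),interpolation=2);cv2.imwrite("pics/v12.png",c)
```

```text
[ 396.4 -215.4  280.1] 2.6839864283397215
```

View pics/v12.png

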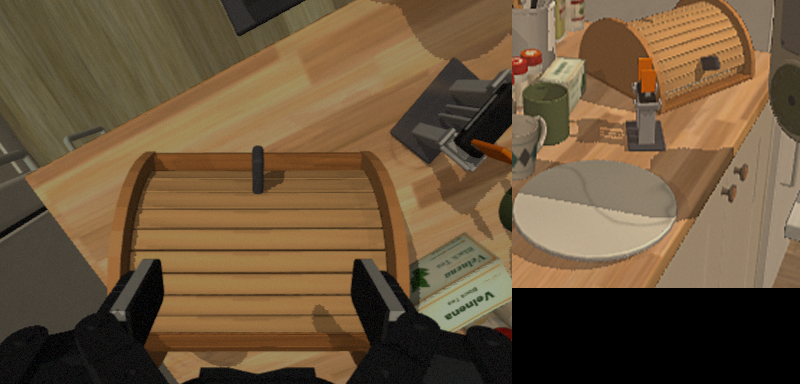

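The cover is shut as at the start: fin at (257,147)–(257,193), no gap at the front. The tongs are in the stand, the disc is empty and the robot is clear.

```bash
python3 -c "
from station import close_job
print(close_job())"
```

```text
the job is handed in; nothing more can be done
None
```

The job is handed in with no verdict returned: all four pralines were moved onto the liner using only the tongs, the tongs are back upright in their stand, the cover is rolled shut, and the mugs and carton were left alone.

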